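# Load a tray on the hand-indexed dial and ratchet it round to the inspection camera

### The arm

A 6-joint arm with a two-finger parallel gripper is mounted at the origin on the work surface. World frame = base frame: x ahead of the robot, y to its left, z up, the work surface at z = 0. Lengths are in m, angles in rad, forces in N, time in s.
With the tool pointing down it reaches from about 0.3 to 1 m from the base axis. Payload 5.1 kg.
Tool frame: the origin (TCP) lies midway between the tips of the shut fingers; the grasp point (between the pads) lies robot.grasp_offset behind it (robot.grasp_offset is the distance from the TCP to the grasp point, in m); y points along the fingers, x is the direction in which the jaws open and shut, and the axes are right-handed (so a half turn about y gives the same grasp; the last joint's range is limited). The gripper opens to 95 mm and grips with 3 to 60 N. Pads are 20 mm wide; open, the fingers measure 119 mm over their backs; the gripper's body (75 mm by 180 mm) begins 59 mm behind the grasp point.
Start: joints at [-1.195, 0.124, 1.65, -0, 1.367, -0.083], TCP at [0.288, -0.583, 0.215] pointing down, gripper open.
Joint ranges: [-2.61, 2.61], [-1.02, 2.33], [0.03, 2.71], [-1.35, 4.49], [0.32, 2.68], [-2.91, 2.91]. Speed limits (rad/s): [2.57, 2.57, 3.14, 3.14, 3.14, 3.14].

### API

Orientations are given as a unit quaternion [w, x, y, z].
In Python, from cell import robot gives the robot as it stands.
- The arm moves only by the shell command python3 -m handwheel 'ROWS' [OPENING]. ROWS is JSON, one flat list of numbers, 6 for each row, row after row: the shift along the tool's x, y, z in mm, then the turn, a rotation vector about the tool's x, y, z in degrees. A call has exactly 5 rows; each row is the pose to reach, as a shift and turn from the pose commanded when the call began, along the tool's axes at that moment; what a row does not reach only later rows make up. A row lasts 1/10 s, in which the tool goes at most 50 mm and 8.59 degrees, less where a joint would pass 70% of its speed; a pose out of reach is approached as far as the arm can. A call with a gripper value outside its range is refused whole. OPENING is the opening, from 0 (shut) to 1 (fully open), set as the call begins (- or left out, the last holds). The fingers move at their own pace and stop on an object; the grip force is fixed at half the most. Time passes only in rows, so rows that repeat a pose let the fingers close, or fill a call up. It gives the time, the measured TCP pose, the force and the opening at its end, in the units of the state.
- robot.sense(): the state, without advancing time (a new reading comes with each control period).
- robot.capture(name): name is "scene" or "top" or "wrist"; returns a dict with "frame" (400x640x3 uint8, blue, green, red), "range_z" (400x640 float32, m along the optical axis (not along the pixel's ray), 0 where there is no reading), "fx", "fy", "cx", "cy" (pixels), "view" (4x4, takes a point from world to camera coordinates). Camera axes: x right, y down, z forward; pixel columns grow to the right and rows downward; lengths in m; the calibration is good to about 2 mm. A picture is of the moment at which its call begins.
- robot.sign_off(): hands the job in, once; it reports no verdict.
The state is a dict: "time_s": time; "q": joint angles; "qvel": joint speeds; "joint_efforts": joint torques, N m; "eef_pos": TCP position; "ee_rot": TCP orientation; "force": force on the tool from outside, world axes, zero at the start; "moment": the same for the moment, N m; "opening": finger opening in m.
Only numpy, scipy, OpenCV 4.12 (cv2) and the standard library are available. Lean on these libraries where they do the work, as an engineer would, in place of code of your own. Each camera call takes 0.05 s, during which the arm holds its last target.

### The job

Draw the blue tray of brass fittings out of its bay on to the bench (its black knob is there for that) and let go; then take it afresh by its sides and stack it on the dial's one empty carrier while that is still on the loading side, its four feet right down inside the corner lugs, either way round. Then work the red-handled index lever, stroke by stroke, until the blue tray stops centred under the ring-light camera and the lever is back at rest. Keep the tray level, turn the dial only with its lever, and leave the grey tray and all else where it is.

Things in the scene. Friction and masses are not known exactly. Their poses are not given: they have to be found in the camera images.
- tray_center (a point): Centre of the blue stacking tray to load, brass fittings fixed inside below its rim (loose, 0.3-0.6 kg): 130 mm long (its x), 62 mm wide (y), 44 mm tall; this point is 22 mm above the feet's undersides. Walls from 9 to 44 mm up; four round-ended feet 9 mm tall, 12 mm thick, at x +-50, y +-17 mm. Starts on the bench in either bay of the riser, knob end (-x) some 12 mm out.
- tray_knob (a point): Centre of the blue tray's pull knob: upright black barrel 20 mm across, 28 mm tall, 89 mm along the tray's -x from its centre, 28 mm above the bench while the tray stands there; 24 mm in front of the tray's end wall on a thin stem. Made for drawing the tray, not for lifting it.
- grey_center (a point): Centre of the empty grey tray in the other bay, same shape as the blue one (with knob). Leave it there.
- riser: White fixed bench riser with two open bays. Origin on the bench at the middle of its front edge; x points into the bays, z up. 240 mm wide (y), 190 mm deep; clear roof 56 to 66 mm high covers the bays right to the front edge. Bays 105 mm wide, centred on y +-57.5 mm. A grey instrument at the back of the roof reaches 111 mm.
- carrier (a point): The one empty carrier on the dial: middle of its upper face, 78 mm above the bench, where a tray's feet stand; x is the long way of the tray (either way round), z up. 85 mm from the dial's axis, long side square to the radius. L-shaped lugs 7 mm tall at its corners, inside faces at x +-57.8, y +-24.9 mm: about 2 mm play. Block 124 x 56 x 16 mm. Seated, the tray's centre is 22 mm above this point.
- dial_axis (a point): On the dial's vertical axis at the dial's upper face, 62 mm above the bench. Frame of the machine's fixed base: +y points to the camera station, -x is the loading side. Dial: 150 mm radius, 15 saw teeth round the rim, three carriers, two of them with white trays (tops 122 mm above the bench). The base plate under it is 12 mm thick, x -155 to 185, y -175 to 255 mm.
- station (a point): Where the empty carrier's point must arrive: straight under the ring-light camera, 85 mm from the axis along the base's +y. The ring light (68 mm wide) hangs 143 mm above this point; its square column, 312 mm tall, stands 140 mm farther out along +y.
- dial_angle (a joint): Angle of the dial, rad; grows clockwise seen from above, 0 with the empty carrier at the camera station; starts between about -2.06 and -1.31, carrier on the loading side. A spring pawl lets it turn clockwise only; friction holds it where it is left. Tooth positions are multiples of 24 degrees (0.419 rad), so it stops at -1.676, -1.257, -0.838, -0.419, 0.
- index_lever (a joint): Angle of the lever about the dial's axis, rad, clockwise from above: 0 at rest, 0.506 at the far stop; a spring brings it back. A full stroke (4-6 N at the handle) carries the dial to its next tooth position, once the lever has come fully back. If the dial started between teeth the first stroke may move it less than a tooth or up to 29 degrees. 3 to 5 strokes in all; no way back.
- lever_grip (a point): Middle line of the lever's upright red round handle, 24 mm thick, from 55 to 137 mm above the bench; this point is 105 mm above the bench and 202 mm from the dial's axis. Its x points along the lever away from the axis. At rest the lever points 75 degrees clockwise from the base's +x; it swings level, towards the base's -x.
- gauge: Round pressure gauge 60 mm across, 22 mm thick, lying on the riser's roof. Leave alone. Origin under its middle.
- leak_spray: White spray bottle with red cap, 52 mm across, 150 mm tall, standing on the bench in front of the dial. Leave alone. Origin under its middle.
- wrench: Steel wrench 190 mm long, 10 mm thick, lying on the bench. Leave alone. Origin under its middle.
- coupling: Brass coupling 34 mm across, 50 mm tall, standing beside the riser. Leave alone. Origin under its middle.
- valve_block: Black valve block 56 x 42 x 46 mm with two brass ports on top (54 mm tall with them). Leave alone. Origin under its middle.
Not all that is in view belongs to the job. Leave any orange or turquoise look-alike of the part that bears tray_center alone.

How it is judged:
On the way, in this order (a step that is already met when the one before it is completed fails the run):
1. the blue tray stands on the bench, drawn out clear of the riser, and has been let go (x of tray_center in the frame of riser below -0.066 m and height (world z) of tray_center below 0.026 m and angle between tray_center's own z axis and vertical below 0.06 rad and contact force between the fingers and blue_tray below 0.1 N), for 0.2 s.
2. the blue tray stands down in the corner lugs of the carrier on the loading side, and has been let go (z of tray_center in the frame of carrier between 0.0195 and 0.0245 m and horizontal distance between tray_center and carrier below 0.005 m and angle between the x axis of tray_center and the x axis of carrier, either way round below 0.08 rad and angle between tray_center's own z axis and vertical below 0.04 rad and value of joint dial_angle below -0.9 rad and contact force between the fingers and blue_tray below 0.1 N), for 0.2 s.
At the end, for the whole second after the job is handed in: dial_angle within 0.1 rad of 0 and still; lever at rest (below 0.06 rad); blue tray still, level (0.04 rad), its feet down inside the carrier's lugs: centre 22 mm (+-2.5) above the carrier point, within 5 mm sideways and 0.08 rad of its direction, either way round (value of joint dial_angle between -0.1 and 0.1 rad and velocity of joint dial_angle below 0.05 rad/s and value of joint index_lever below 0.06 rad and z of tray_center in the frame of carrier between 0.0195 and 0.0245 m and horizontal distance between tray_center and carrier below 0.005 m and angle between the x axis of tray_center and the x axis of carrier, either way round below 0.08 rad and angle between tray_center's own z axis and vertical below 0.04 rad and linear speed of blue_tray below 0.02 m/s); the robot touches nothing.
It fails at once if the blue tray is tipped by more than about 20 degrees (angle between tray_center's own z axis and vertical above 0.35 rad).
It fails at once if the dial is turned by hand: it turns past the loading side while its lever stands at rest (velocity of joint dial_angle above 0.2 rad/s and velocity of joint index_lever below 0.02 rad/s and value of joint index_lever below 0.06 rad and value of joint dial_angle above -1.2 rad).
It fails at once if the grey tray is moved more than 20 mm (distance of grey_center from where it was at the start of the episode above 0.02 m).
It fails at once if a bystander is moved more than 30 mm (distance of any of gauge, leak_spray, wrench, coupling, valve_block from where it was at the start of the episode above 0.03 m).
It also fails if it takes over 72 s, if anything falls off the work surface, if the arm or the gripper's body presses on something with over 40 N, if the wrist force passes 120 N, or if a joint passes its speed limit or range.

## Working session

There is one attempt and no reset: what is moved stays moved. The work goes in short steps, Python scripts to look and compute and a shell command to move; the robot and the scene stay as the last step left them, time stands still between calls to the robot, and variables do not carry over. Pictures are saved under pics/ and viewed, and the job is handed in when it is done.

```bash
ls; mkdir -p pics
python3 - <<'E'
from cell import robot
import cv2,numpy as np
print(robot.sense(), robot.grasp_offset)
for n in ("scene","top","wrist"):
    c=robot.capture(n); cv2.imwrite(f"pics/{n}0.png",c["frame"]); np.savez(f"pics/{n}0.npz",**c)
    print(n,c["fx"],c["fy"],c["cx"],c["cy"],np.round(np.linalg.inv(c["view"]),3).tolist())
E
```

```text
pics
{'time_s': 0.0, 'q': array([-1.19457199e+00,  1.24475606e-01,  1.65164480e+00, -1.69225686e-05,
        1.36748858e+00, -8.25949584e-02]), 'qvel': array([ 0.00092532, -0.00043686, -0.00116658,  0.00072224,  0.00042869,
       -0.00082493]), 'joint_efforts': array([-2.10546600e-04, -4.17600632e+01, -3.59936106e+01,  7.73605728e-02,
        4.91655373e-02, -1.70924236e-04]), 'eef_pos': array([ 0.287619  , -0.58220095,  0.2134234 ]), 'ee_rot': array([ 0.6010223 , -0.60018187,  0.37377374, -0.37262195]), 'force': array([ 0.01305691, -0.39681606,  0.6884327 ]), 'moment': array([-0.00186411,  0.00079409,  0.03411503]), 'opening': 0.0948897566047762} 0.0188
scene 382.49964814624866 382.49964814624866 321.0356585893321 198.16907286864918 [[0.854, 0.307, -0.421, 0.963], [0.52, -0.466, 0.715, -0.862], [0.023, -0.83, -0.558, 0.741], [0.0, 0.0, 0.0, 1.0]]
top 437.58200099289473 437.58200099289473 319.27945375959223 198.22774838743027 [[-0.02, -0.981, 0.193, 0.247], [-1.0, 0.018, -0.013, -0.024], [0.009, -0.194, -0.981, 1.325], [0.0, 0.0, 0.0, 1.0]]
wrist 333.08602206431914 333.08602206431914 318.9804146444172 199.52380668969005 [[0.442, -0.869, -0.221, 0.349], [-0.897, -0.429, -0.108, -0.552], [-0.001, 0.245, -0.969, 0.383], [0.0, 0.0, 0.0, 1.0]]
```

View pics/scene0.png

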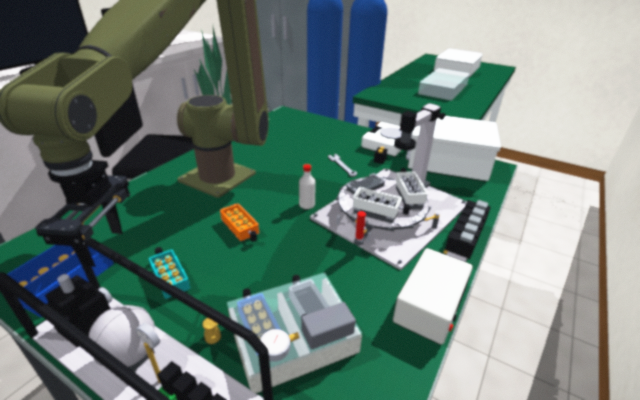

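View pics/top0.png

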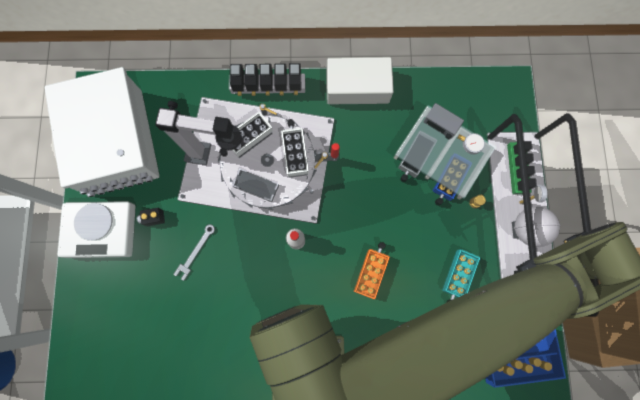

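View pics/wrist0.png

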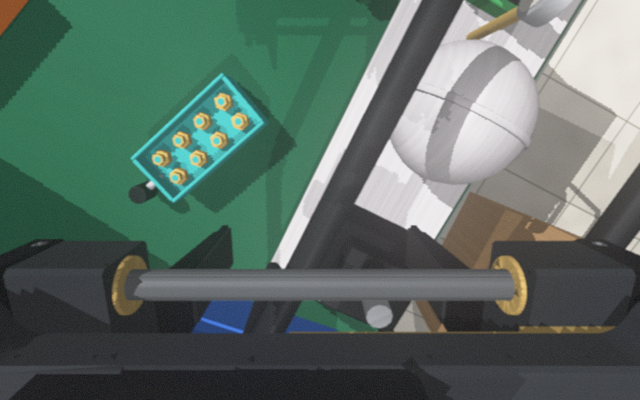

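The top view shows candidates: blue tray in the riser's bay under the clear roof at about (452,178), with its black knob at (440,196). The orange tray at (372,273) and the turquoise one at (462,273) are look-alikes, and the grey tray is at (420,150). A big blue bin sits at (525,365). The tray in the bay fits the description; an enlarged crop will confirm it.

```bash
cat > h.py <<'E'
from cell import robot
import cv2,numpy as np
from scipy.spatial.transform import Rotation as R
def load(n): 
    d=np.load(f"pics/{n}.npz"); return {k:d[k] for k in d.files}
def cap(n,tag):
    c=robot.capture(n); cv2.imwrite(f"pics/{tag}.png",c["frame"]); np.savez(f"pics/{tag}.npz",**c); return c
def crop(c,x0,y0,x1,y1,s,out):
    cv2.imwrite(f"pics/{out}.png",cv2.resize(c["frame"][y0:y1,x0:x1],None,fx=s,fy=s,interpolation=cv2.INTER_CUBIC))
def onplane(c,u,v,z):
    M=np.linalg.inv(c["view"]); d=M[:3,:3]@np.array([(u-c["cx"])/c["fx"],(v-c["cy"])/c["fy"],1]); o=M[:3,3]
    return o+d*(z-o[2])/d[2]
def proj(c,p):
    q=c["view"]@np.append(p,1); return np.array([c["fx"]*q[0]/q[2]+c["cx"],c["fy"]*q[1]/q[2]+c["cy"]])
def cloud(c):
    z=c["range_z"]; v,u=np.mgrid[:z.shape[0],:z.shape[1]]
    P=np.stack([(u-c["cx"])*z/c["fx"],(v-c["cy"])*z/c["fy"],z,np.ones_like(z)],-1)@np.linalg.inv(c["view"]).T
    P=P[...,:3]; P[z==0]=np.nan; return P
E
python3 - <<'E'
from h import *
c=load("top0"); crop(c,380,90,510,210,6,"c1"); crop(c,170,80,350,230,4,"c2")
c=load("scene0"); crop(c,220,260,370,390,5,"c3");crop(c,300,90,500,270,4,"c4")
E
```

```text
(no output)
```

View pics/c1.png

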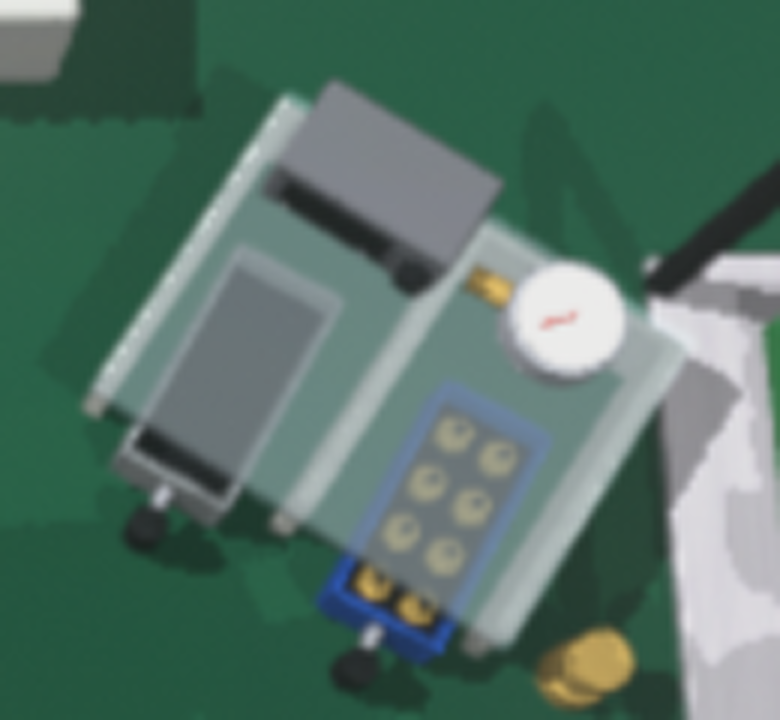

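View pics/c2.png

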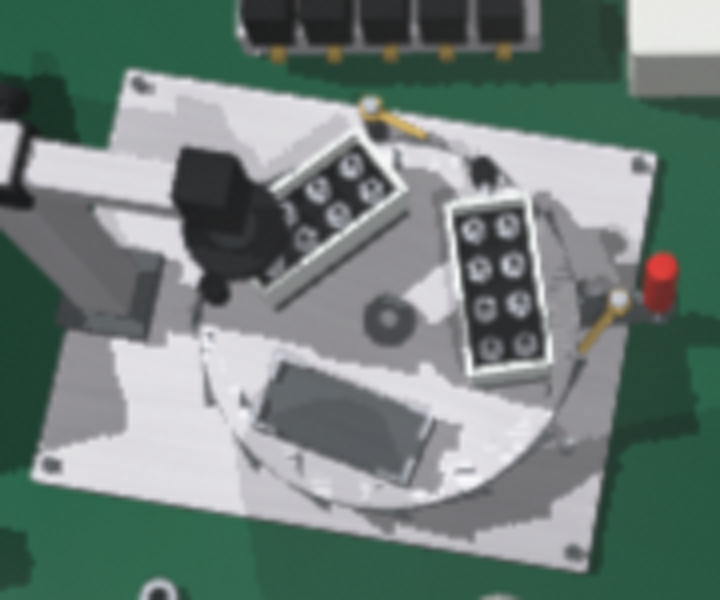

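View pics/c4.png

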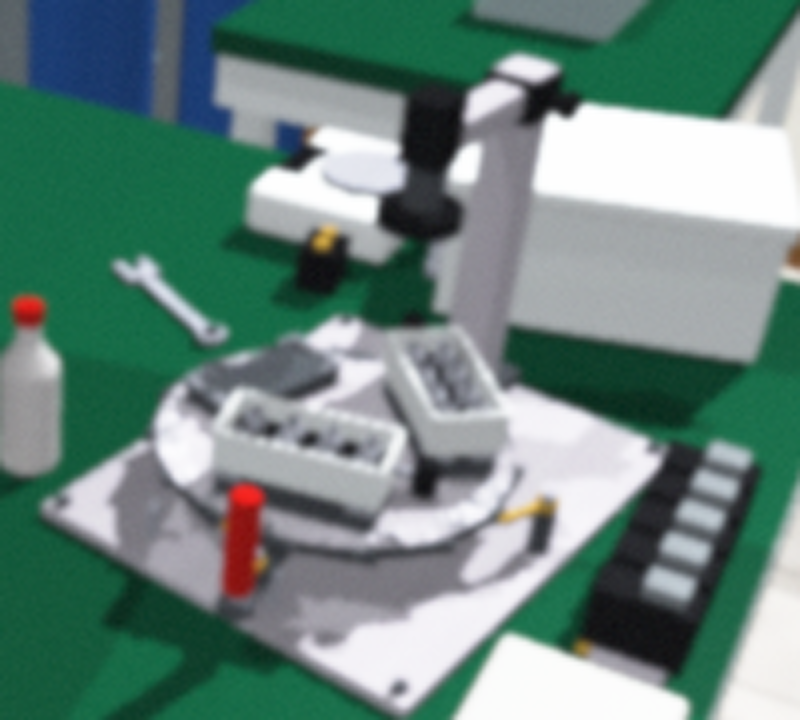

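Confirmed: the blue tray is in the right-hand bay (tray at crop (430,520), black knob at crop (355,665)). The empty dark carrier is on the loading side at crop2 (345,415). Next I measure.

Run:
```python
from h import *
c=load("top0")
def T(u,v,z): p=onplane(c,380+u/6,90+v/6,z); return np.round(p,4)
print("knob top",T(352,663,.042)); print("rimFL",T(322,597,.044),"rimFR",T(438,655,.044),"rimBL",T(445,382,.044),"rimBR",T(550,435,.044))
print("roof FL",T(92,390,.066),"FR",T(503,640,.066),"BR",T(692,345,.066), "grey knob",T(147,527,.042),"coupling",T(605,658,.05))
def S(u,v,z): return np.round(onplane(c,170+u/4,80+v/4,z),4)
print("base corners",S(130,70,.012),S(657,152,.012),S(590,572,.012),S(33,480,.012))
print("hub",S(390,318,.066),"carrier",S(285,355,.078),S(437,410,.078),S(408,482,.078),S(255,425,.078))
print("handle top",S(662,266,.137)," bottle",np.round(onplane(c,295,234,.15),3))
P=cloud(c)
m=(P[...,2]>.118)&(P[...,2]<.126)&(abs(P[...,0]-.5)<.3)&(abs(P[...,1]-.2)<.3)
for v,u in [(184,452),(176,445),(196,438),(185,258),(150,293),(150,335),(160,267),(200,300),(200,250)]:print(u,v,P[v,u])
```

```text
knob top [ 0.4868 -0.3984  0.042 ]
rimFL [ 0.5203 -0.3853  0.044 ] rimFR [ 0.4897 -0.4411  0.044 ] rimBL [ 0.631  -0.4559  0.044 ] rimBR [ 0.6022 -0.5071  0.044 ]
roof FL [ 0.6233 -0.2714  0.066 ] FR [ 0.4924 -0.4665  0.066 ] BR [ 0.6416 -0.5744  0.066 ] grey knob [ 0.5583 -0.3     0.042 ] coupling [ 0.4855 -0.5222  0.05  ]
base corners [0.8409 0.3247 0.012 ] [ 0.7647 -0.0944  0.012 ] [ 0.4299 -0.0348  0.012 ] [0.5084 0.3879 0.012 ]
hub [0.6159 0.111  0.066 ] carrier [0.5855 0.1866 0.078 ] [0.5421 0.0752 0.078 ] [0.4889 0.0963 0.078 ] [0.5332 0.2077 0.078 ]
handle top [ 0.63  -0.089  0.137]  bottle [0.382 0.027 0.15 ]
452 184 [ 0.53117303 -0.43453674  0.0662873 ]
445 176 [ 0.55756455 -0.41774767  0.05943688]
438 196 [ 0.50865059 -0.40939801  0.00090006]
258 185 [0.53656409 0.13761542 0.07421799]
293 150 [0.63325741 0.03312898 0.10048395]
335 150 [ 0.62137663 -0.08760986  0.13169484]
267 160 [0.61336157 0.112048   0.06957092]
300 200 [0.50180878 0.01727383 0.01131412]
250 200 [0.49426765 0.16202631 0.0640002 ]
```

Run:
```python
from h import *
s=robot.sense(); M=R.from_quat(s["ee_rot"],scalar_first=True).as_matrix(); print(np.round(M,3))
c=load("top0")
for n,u,v,z in [("turqK",453,296,.042),("turq rim",475,253,.044),("turq rim",456,248,.044),("t",445,290,.044),("oran TL",363,249,.044),("oran knob",381,246,.042),("or bl",357,291,.044),("or br",378,297,.044)]:print(n,np.round(onplane(c,u,v,z),3))
w=load("wrist0")
for u,v,z in [(222,75,.044),(264,125,.044),(174,202,.044),(134,157,.044),(140,190,.042)]:print(np.round(onplane(w,u,v,z),3))
print(M.T@(np.linalg.inv(w["view"])[:3,3]-s["eef_pos"]))
```

```text
[[ 0.443 -0.001  0.897]
 [-0.897  0.002  0.443]
 [-0.002 -1.     0.   ]]
turqK [ 0.207 -0.419  0.042]
turq rim [ 0.328 -0.493  0.044]
turq rim [ 0.344 -0.438  0.044]
t [ 0.225 -0.397  0.044]
oran TL [ 0.346 -0.166  0.044]
oran knob [ 0.354 -0.219  0.042]
or bl [ 0.227 -0.144  0.044]
or br [ 0.209 -0.203  0.044]
[ 0.341 -0.452  0.044]
[ 0.316 -0.507  0.044]
[ 0.202 -0.454  0.044]
[ 0.229 -0.401  0.044]
[ 0.198 -0.417  0.042]
[-0.00033524 -0.16902753  0.06863211]
```

```bash
cat >> h.py <<'E'
def goal(pos,zyaw,rot=None,p0=None):
    """shift (mm) & turn (deg) in tool axes from measured pose to target TCP pos with tool-z yaw deg, y down"""
    s=robot.sense(); M=R.from_quat(s["ee_rot"],scalar_first=True).as_matrix()
    a=np.radians(zyaw); z=np.array([np.cos(a),np.sin(a),0]); y=np.array([0,0,-1.]); T=np.c_[np.cross(y,z),y,z]
    d=M.T@(np.array(pos)-s["eef_pos"])*1000; r=np.degrees(R.from_matrix(M.T@T).as_rotvec())
    print("t",s["time_s"],"shift",np.round(d,1),"turn",np.round(r,2),"q",np.round(s["q"],2),"zyaw",round(np.degrees(np.arctan2(M[1,2],M[0,2])),2),"F",np.round(s["force"],1),"op",round(s["opening"],4))
E
python3 -c "
from h import *
goal((.486,-.3997,.15),148.5)"
```

```text
t 0.15 shift [-75.8  63.8 258.7] turn [-1.0000e-01 -1.2221e+02 -5.0000e-02] q [-1.19  0.12  1.65 -0.    1.37 -0.08] zyaw 26.29 F [ 0.4  0.6 -0.2] op 0.0953
```

```bash
python3 -m handwheel '[-10,4,30,0,-8,0, -20,8,60,0,-16,0, -30,12,90,0,-24,0, -38,16,120,0,-32,0, -45,20,150,0,-40,0]' 0.5; python3 -c "
from h import *
goal((.486,-.3997,.15),148.5)"
```

```text
time_s: 0.65
eef_pos: [0.403, -0.4751, 0.1944]
ee_rot: [0.692, -0.692, 0.143, -0.143]
force: [-0.1, -0.1, -0.6]
opening: 0.0602
t 0.65 shift [ 46.3  44.4 102.2] turn [-1.000e-02 -8.191e+01  0.000e+00] q [-0.95  0.08  1.73  0.    1.33 -0.54] zyaw 66.59 F [-0.1 -0.1 -0.6] op 0.0602
```

```bash
python3 -m handwheel '[5,4,10,0,-8,0, 10,8,20,0,-16,0, 15,12,30,0,-24,0, 20,16,40,0,-32,0, 25,20,50,0,-40,0]';  python3 -c "
from h import *
goal((.486,-.3997,.15),148.5)"
```

```text
time_s: 1.15
eef_pos: [0.4456, -0.4397, 0.1741]
ee_rot: [0.7, -0.699, -0.102, 0.102]
force: [0.1, -0.1, -0.3]
opening: 0.0473
t 1.15 shift [50.2 24.1 26.8] turn [-4.000e-02 -4.188e+01  0.000e+00] q [-0.86  0.1   1.75  0.    1.3  -1.15] zyaw 106.62 F [ 0.1 -0.1 -0.3] op 0.0473
```

```bash
python3 -m handwheel '[10,5,5,0,-8.4,0, 20,10,11,0,-16.8,0, 30,15,16,0,-25.2,0, 40,20,22,0,-33.6,0, 50,24,27,0,-41.9,0]';  python3 -c "
from h import *
goal((.486,-.3997,.15),148.5)
c=cap('wrist','w1')"
```

```text
time_s: 1.65
eef_pos: [0.4858, -0.3996, 0.1498]
ee_rot: [0.617, -0.616, -0.346, 0.346]
force: [-0.4, -0.4, -1.1]
opening: 0.0475
t 1.65 shift [ 0.  -0.2 -0.2] turn [-0.07  0.03  0.02] q [-0.77  0.13  1.76  0.    1.26 -1.8 ] zyaw 148.53 F [-0.4 -0.4 -1.1] op 0.0475
```

View pics/w1.png

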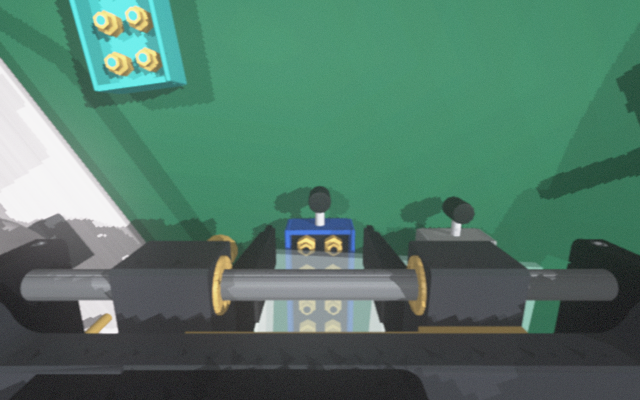

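Run:
```python
from h import *
w=load("w1"); crop(w,230,170,420,260,4,"c5")
print(onplane(w,319,196,.042),onplane(w,286,232,.044),onplane(w,354,232,.044))
```

```text
[ 0.48417569 -0.39869053  0.042     ] [ 0.49627263 -0.43992566  0.044     ] [ 0.52733391 -0.38929077  0.044     ]
```

View pics/c5.png

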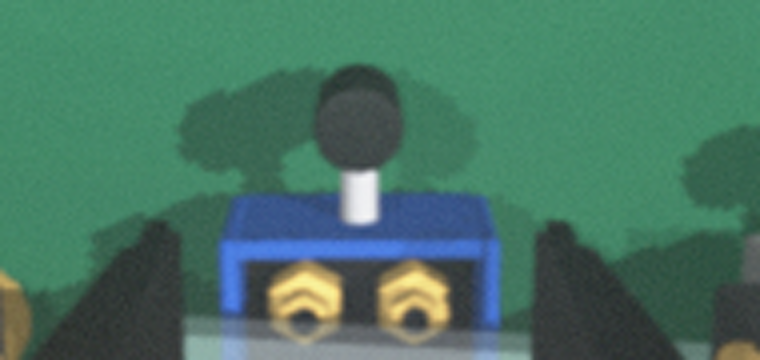

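Run:
```python
from h import *
w=load("w1"); print(onplane(w,319.5,202.5,.042), (onplane(w,286,230,.044)+onplane(w,354,230,.044))/2)
goal((.488,-.401,.012),148.5)
```

```text
[ 0.48930424 -0.40133116  0.042     ] [ 0.51022948 -0.41364468  0.044     ]
t 1.7 shift [ -1.7 137.   -2.8] turn [-0.11  0.3   0.08] q [-0.77  0.13  1.76  0.    1.26 -1.8 ] zyaw 148.8 F [1.2 0.6 0.1] op 0.0475
```

```bash
python3 -m handwheel '[0,40,-3,0,0,0, 0,80,-3,0,0,0, 0,110,-3,0,0,0, 0,128,-3,0,0,0, 0,137,-3,0,0,0]' && python3 -m handwheel '[0,0,0,0,0,0, 0,0,0,0,0,0, 0,0,0,0,0,0, 0,0,0,0,0,0, 0,0,0,0,0,0]' 0;  python3 -c "
from h import *
goal((.488,-.401,.012),148.5)"
```

```text
time_s: 2.2
eef_pos: [0.4873, -0.4012, 0.0115]
ee_rot: [0.619, -0.617, -0.343, 0.344]
force: [-0.0, -0.6, -0.3]
opening: 0.0473
time_s: 2.7
eef_pos: [0.4892, -0.4027, 0.0154]
ee_rot: [-0.617, 0.619, 0.344, -0.344]
force: [0.0, -0.1, 3.6]
opening: 0.0194
t 2.7 shift [0.8 3.3 2. ] turn [ 0.15 -0.3  -0.04] q [-0.77  0.28  1.83 -0.    1.03 -1.79] zyaw 148.2 F [ 0.  -0.1  3.6] op 0.0194
```

```bash
python3 -c "
from h import *
c=cap('wrist','w2')
goal((.488,-.401,.012),148.5)
crop(c,230,150,420,290,4,'c6')"; python3 -m handwheel '[0,0,0,0,0,0, 0,0,0,0,0,0, 0,0,0,0,0,0, 0,0,0,0,0,0, 0,0,0,0,0,0]'
```

```text
t 2.75 shift [0.9 3.3 1.9] turn [ 0.14 -0.3  -0.04] q [-0.77  0.28  1.83 -0.    1.03 -1.79] zyaw 148.2 F [-0.6  0.6  4.8] op 0.0192
time_s: 3.25
eef_pos: [0.4891, -0.4028, 0.0152]
ee_rot: [-0.617, 0.619, 0.344, -0.344]
force: [-1.0, 0.6, 6.4]
opening: 0.0195
```

View pics/c6.png

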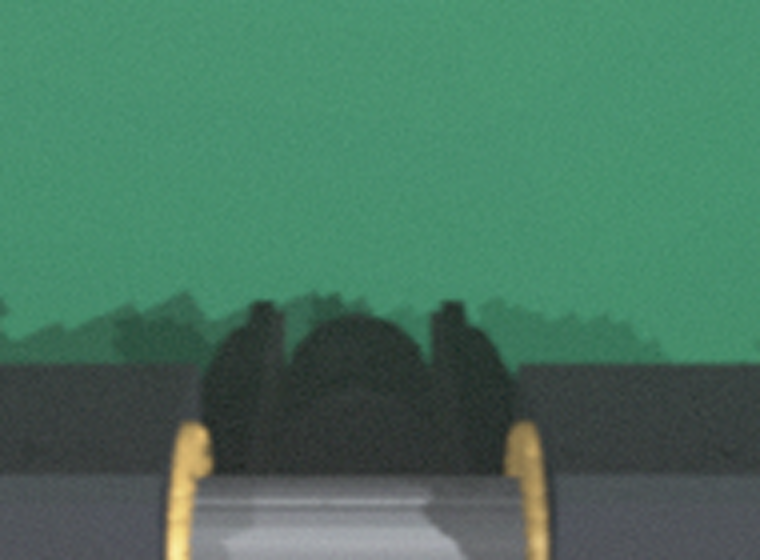

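```bash
python3 -m handwheel '[0,-2,3,0,0,0, 0,-2,10,0,0,0, 0,-2,20,0,0,0, 0,-2,32,0,0,0, 0,-2,45,0,0,0]';python3 -m handwheel '[0,0,13,0,0,0, 0,0,27,0,0,0, 0,0,42,0,0,0, 0,0,56,0,0,0, 0,0,68,0,0,0]'; python3 -c "
from h import *
goal((.488,-.401,.012),148.5)
c=cap('wrist','w3'); c=cap('top','t3'); crop(c,360,100,510,300,3,'c7')"
```

```text
time_s: 3.75
eef_pos: [0.4493, -0.3776, 0.0155]
ee_rot: [-0.618, 0.618, 0.344, -0.344]
force: [3.4, -1.2, -1.0]
opening: 0.0191
time_s: 4.25
eef_pos: [0.3912, -0.3416, 0.0156]
ee_rot: [-0.618, 0.618, 0.344, -0.344]
force: [2.0, -1.1, -0.5]
opening: 0.0193
t 4.25 shift [   0.5    3.6 -113.6] turn [ 0.01 -0.32  0.  ] q [-0.82  0.05  2.09  0.    1.   -1.84] zyaw 148.18 F [ 2.  -1.1 -0.5] op 0.0193
```

View pics/c7.png

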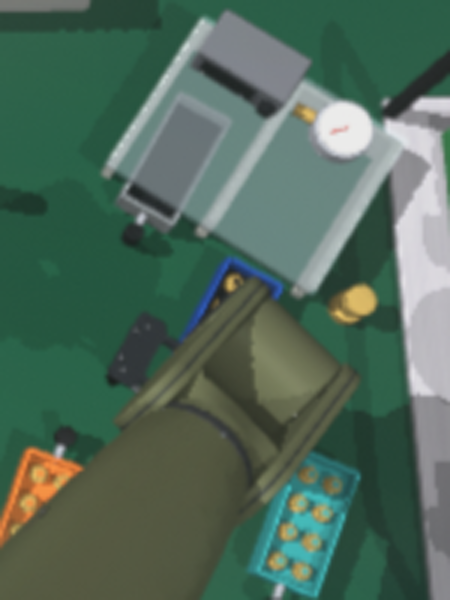

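View pics/w3.png

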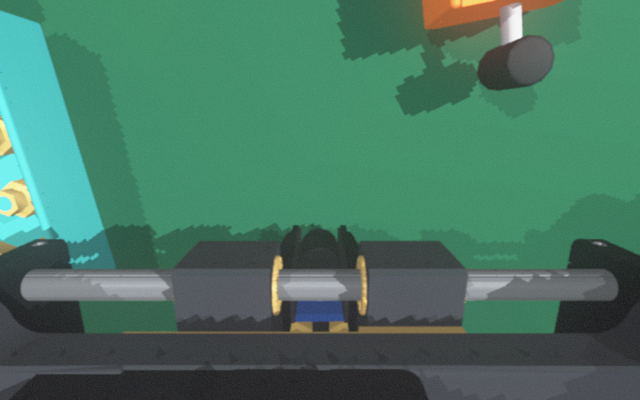

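```bash
python3 -m handwheel '[0,1,12,0,0,0, 0,1,23,0,0,0, 0,1,32,0,0,0, 0,1,37,0,0,0, 0,1,38,0,0,0]';python3 -m handwheel '[0,0,0,0,0,0, 0,0,0,0,0,0, 0,0,0,0,0,0, 0,0,0,0,0,0, 0,0,0,0,0,0]' 0.5; python3 -c "
from h import *
goal((.361,-.323,.1),148.5)"
```

```text
time_s: 4.85
eef_pos: [0.3596, -0.3222, 0.0152]
ee_rot: [-0.618, 0.618, 0.344, -0.344]
force: [1.4, 0.3, 4.7]
opening: 0.0195
time_s: 5.35
eef_pos: [0.3597, -0.3219, 0.0141]
ee_rot: [0.618, -0.617, -0.344, 0.344]
force: [1.0, -0.8, -0.8]
opening: 0.047
t 5.35 shift [ -0.2 -85.9  -1.5] turn [-0.08 -0.3   0.02] q [-0.84 -0.02  2.17 -0.    1.   -1.86] zyaw 148.2 F [ 1.  -0.8 -0.8] op 0.047
```

Lift straight up 140 mm and look at the tray from further back.

```bash
python3 -m handwheel '[0,-15,0,0,0,0, 0,-45,0,0,0,0, 0,-85,0,0,0,0, 0,-115,0,0,0,0, 0,-140,0,0,0,0]' 1; python3 -c "
from h import *
goal((.361,-.323,.1),148.5)
c=cap('wrist','w4')"
```

```text
time_s: 5.85
eef_pos: [0.3604, -0.3227, 0.1568]
ee_rot: [-0.617, 0.618, 0.344, -0.344]
force: [0.5, -0.9, 0.2]
opening: 0.0821
t 5.85 shift [ 0.1 56.8 -0.6] turn [ 0.1  -0.31 -0.03] q [-0.84 -0.21  2.07 -0.    1.28 -1.86] zyaw 148.19 F [ 0.5 -0.9  0.2] op 0.0821
```

View pics/w4.png

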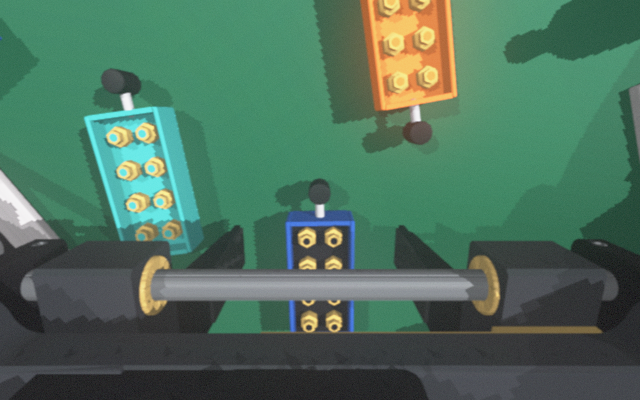

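The blue tray stands on the bench: knob at (319,190), front rim corners at (287,223) and (353,223), sides running down to (293,333) and (353,333).

Run:
```python
from h import *
w=load("w4"); crop(w,260,170,380,340,4.5,"c8")
m=cv2.inRange(cv2.cvtColor(w["frame"],cv2.COLOR_BGR2HSV),(105,120,60),(130,255,255))
ys,xs=np.nonzero(m[200:345,250:400]); 
for v in (222,225,228,235,240,250,260,308,316,324,331):
    r=np.nonzero(m[v,250:400])[0]+250
    if len(r): 
        a,b=onplane(w,r[0]-.5,v,.044),onplane(w,r[-1]+.5,v,.044); print(v,r[0],r[-1],a.round(4),b.round(4),((a+b)/2).round(4),np.linalg.norm(a-b).round(4))
```

```text
222 286 354 [ 0.3645 -0.3604  0.044 ] [ 0.3968 -0.3083  0.044 ] [ 0.3806 -0.3344  0.044 ] 0.0613
225 285 354 [ 0.3663 -0.3627  0.044 ] [ 0.3993 -0.3097  0.044 ] [ 0.3828 -0.3362  0.044 ] 0.0624
228 286 354 [ 0.3692 -0.3635  0.044 ] [ 0.4017 -0.3112  0.044 ] [ 0.3854 -0.3373  0.044 ] 0.0616
235 286 354 [ 0.3747 -0.3672  0.044 ] [ 0.4074 -0.3145  0.044 ] [ 0.3911 -0.3408  0.044 ] 0.062
240 286 353 [ 0.3787 -0.3698  0.044 ] [ 0.4111 -0.3177  0.044 ] [ 0.3949 -0.3437  0.044 ] 0.0613
250 286 353 [ 0.3868 -0.3751  0.044 ] [ 0.4194 -0.3226  0.044 ] [ 0.4031 -0.3489  0.044 ] 0.0618
260 287 353 [ 0.3955 -0.3797  0.044 ] [ 0.4279 -0.3276  0.044 ] [ 0.4117 -0.3537  0.044 ] 0.0614
308 289 353 [ 0.438  -0.4053  0.044 ] [ 0.4707 -0.3526  0.044 ] [ 0.4543 -0.379   0.044 ] 0.062
316 289 353 [ 0.4452 -0.41    0.044 ] [ 0.4781 -0.357   0.044 ] [ 0.4617 -0.3835  0.044 ] 0.0624
324 290 353 [ 0.4531 -0.414   0.044 ] [ 0.4857 -0.3615  0.044 ] [ 0.4694 -0.3877  0.044 ] 0.0618
331 291 352 [ 0.4601 -0.4174  0.044 ] [ 0.4919 -0.3662  0.044 ] [ 0.476  -0.3918  0.044 ] 0.0603
```

View pics/c8.png

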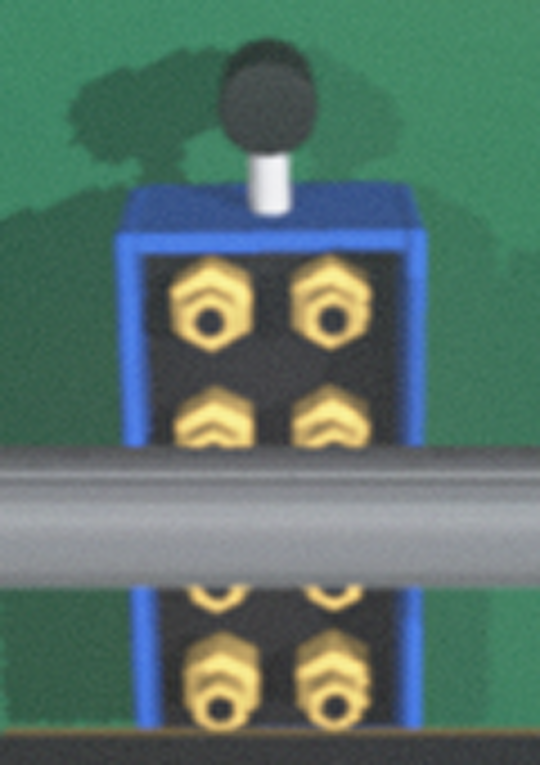

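```bash
python3 -m handwheel '[0,0,-20,0,0,0, 0,0,-45,0,0,0, 0,0,-68,0,0,0, 0,0,-82,0,0,0, 0,0,-87,0,0,0]' 1; python3 -c "
from h import *
goal((.4358,-.3677,.012),148.8)
c=cap('wrist','w5')"
```

```text
time_s: 6.4
eef_pos: [0.4346, -0.3685, 0.1537]
ee_rot: [0.618, -0.617, -0.344, 0.344]
force: [-0.3, 0.6, -0.9]
opening: 0.0953
t 6.4 shift [  1.3 141.7  -0.8] turn [-0.07 -0.6   0.02] q [-0.8  -0.01  1.89 -0.    1.26 -1.81] zyaw 148.2 F [-0.3  0.6 -0.9] op 0.0953
```

View pics/w5.png

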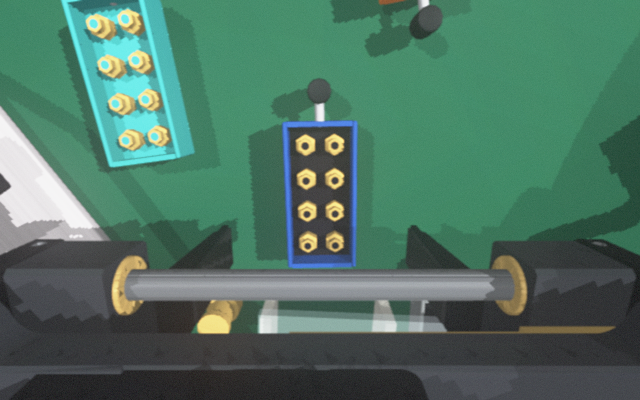

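Run:
```python
from h import *
w=load("w5")
P=[onplane(w,u,v,.044) for u,v in ((284,122.5),(356.5,122),(355.5,266),(289,266.5))]
for p in P: print(p.round(4))
print(np.mean(P,0), [np.degrees(np.arctan2(*(P[j]-P[i])[1::-1])).round(2) for i,j in ((0,3),(1,2))],[np.linalg.norm(P[i]-P[i-1]).round(4) for i in range(4)])
```

```text
[ 0.3658 -0.3594  0.044 ]
[ 0.3967 -0.309   0.044 ]
[ 0.5066 -0.3741  0.044 ]
[ 0.475  -0.4258  0.044 ]
[ 0.43603554 -0.3670771   0.044     ] [np.float64(-31.28), np.float64(-30.67)] [np.float64(0.1278), np.float64(0.0592), np.float64(0.1277), np.float64(0.0605)]
```

```bash
python3 -m handwheel '[1,30,-1,0,-0.7,0, 1,70,-1,0,-0.7,0, 1,105,-1,0,-0.7,0, 1,130,-1,0,-0.7,0, 1,141,-1,0,-0.7,0]' 1 && python3 -m handwheel '[0,0,0,0,0,0, 0,0,0,0,0,0, 0,0,0,0,0,0, 0,0,0,0,0,0, 0,0,0,0,0,0]' 0;  python3 -c "
from h import *
goal((.436,-.3673,.012),148.8)"
```

```text
time_s: 6.95
eef_pos: [0.433, -0.3657, 0.0102]
ee_rot: [0.618, -0.614, -0.347, 0.348]
force: [0.0, 0.4, 0.4]
opening: 0.0952
time_s: 7.45
eef_pos: [0.4361, -0.3684, 0.015]
ee_rot: [-0.615, 0.617, 0.348, -0.347]
force: [-1.3, -0.3, 2.5]
opening: 0.0619
t 7.45 shift [0.9 3.  0.7] turn [ 0.13  0.07 -0.01] q [-0.8   0.16  1.97  0.    1.01 -1.82] zyaw 148.87 F [-1.3 -0.3  2.5] op 0.0619
```

```bash
python3 -m handwheel '[0,-5,0,0,0,0, 0,-15,0,0,0,0, 0,-30,0,0,0,0, 0,-48,0,0,0,0, 0,-66,0,0,0,0]'
python3 - <<'E'
from h import *
goal((.436,-.3673,.19),148.8)
for n in ("top0","scene0"):
  P=cloud(load(n)).reshape(-1,3)
  m=(P[:,2]>.2)&(P[:,2]<.5)&(P[:,0]>.52)&(P[:,0]<.78)&(P[:,1]>0.05)&(P[:,1]<.4); Q=P[m]
  D=Q-[.6145,.110,0]; b=np.radians(-10.7)
  X=D[:,0]*np.cos(b)+D[:,1]*np.sin(b); Y=-D[:,0]*np.sin(b)+D[:,1]*np.cos(b)
  for a,e in ((.2,.225),(.225,.25),(.25,.3),(.3,.4)):
    k=(Q[:,2]>a)&(Q[:,2]<e)&(Y<.15)
    if k.any(): print(n,a,k.sum(),"X",np.percentile(X[k],[0,5,95,100]).round(3),"Y",np.percentile(Y[k],[0,5,95,100]).round(3))
w=cap('wrist','w6')
E
```

```text
time_s: 7.95
eef_pos: [0.4352, -0.3678, 0.081]
ee_rot: [-0.616, 0.616, 0.348, -0.348]
force: [-0.0, 0.1, -4.4]
opening: 0.0617
t 7.95 shift [   0.8 -109.    -0.4] turn [-0.    0.09 -0.  ] q [-0.8   0.07  1.94 -0.    1.13 -1.82] zyaw 148.89 F [-0.   0.1 -4.4] op 0.0617
top0 0.2 14 X [-0.033 -0.033  0.004  0.016] Y [0.055 0.057 0.106 0.108]
top0 0.225 317 X [-0.034 -0.031  0.023  0.032] Y [0.054 0.056 0.111 0.12 ]
top0 0.25 185 X [-0.019 -0.018  0.01   0.015] Y [0.069 0.07  0.146 0.149]
top0 0.3 413 X [-0.019 -0.018  0.014  0.019] Y [0.069 0.07  0.143 0.15 ]
scene0 0.2 29 X [-0.022 -0.017  0.036  0.036] Y [0.055 0.055 0.089 0.096]
scene0 0.225 212 X [-0.03  -0.022  0.035  0.037] Y [0.053 0.056 0.105 0.121]
scene0 0.25 243 X [-0.015 -0.009  0.022  0.023] Y [0.068 0.07  0.138 0.15 ]
scene0 0.3 190 X [-0.014 -0.01   0.022  0.023] Y [0.067 0.07  0.125 0.149]
```

View pics/w6.png

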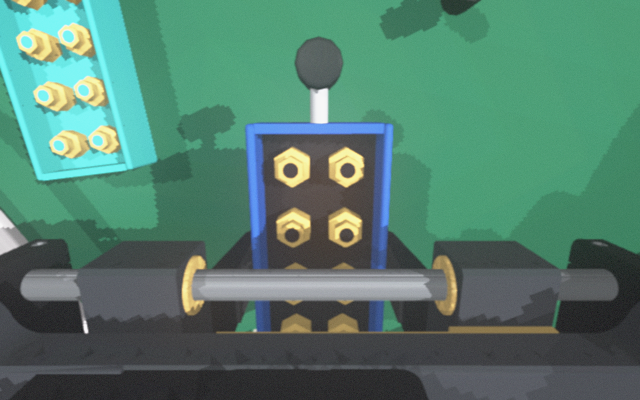

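Run:
```python
from h import *
c=cap("top","t7"); crop(c,215,100,345,220,6,"c9")
c=cap("scene","s7"); crop(c,330,160,440,250,7,"c10")
```

```text
(no output)
```

View pics/c9.png

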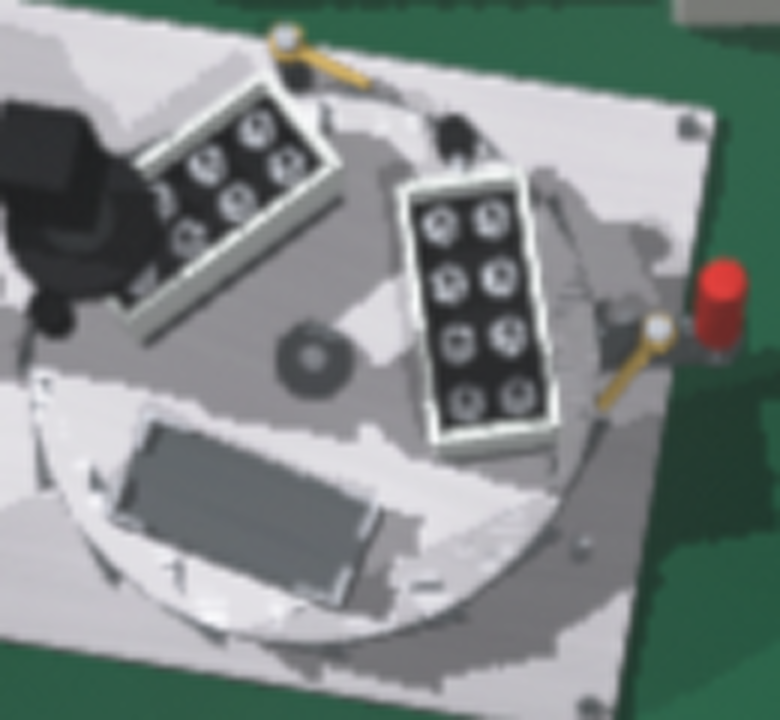

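View pics/c10.png

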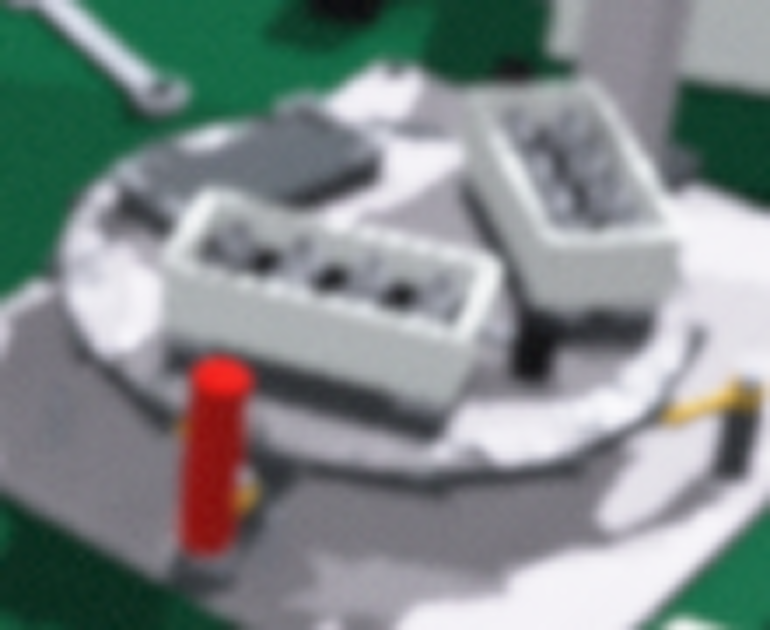

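```bash
cat > fit.py <<'E'
from h import *
from scipy.optimize import least_squares
t=load("t7"); s=load("s7")
def corner(p,k,sx,sy,L,W,z):
    a=p[2]+np.radians(k); r=np.array([np.cos(a),np.sin(a)]); tt=np.array([np.sin(a),-np.cos(a)])
    return np.append(p[:2]+r*(.085+sy*W/2)+tt*sx*L/2,z)
allc=lambda p,k,L,W,z:[corner(p,k,sx,sy,L,W,z) for sx,sy in ((1,1),(1,-1),(-1,1),(-1,-1))]
TO=[(u/6+215-.4,v/6+100-.4) for u,v in ((402,183),(524,168),(557,428),(432,442),(340,165),(262,75),(128,318),(148,413),(382,498),(343,604),(110,515))]
TK=["w"]*7+["c"]*4
SO=[(u/7+330-.4,v/7+160-.4) for u,v in ((213,188),(502,265),(462,348),(165,265),(465,88),(600,80),(680,238),(545,240),(118,190),(302,100),(383,160))]
SK=["w"]*8+["c"]*3
def res(p,which):
    out=[]
    for w,c,O,K in (("t",t,TO,TK),("s",s,SO,SK)):
        if w not in which: continue
        W=[proj(c,x) for k in (120,-120) for x in allc(p,k,.130,.062,.122)]
        C=[proj(c,x) for x in allc(p,0,.124,.056,.078)]
        for o,k in zip(O,K):
            d=min(((np.array(q)-o) for q in (W if k=="w" else C)),key=np.linalg.norm); out.append(d)
    return np.array(out)
if __name__=="__main__":
  for which in ("t","s","ts"):
    r=least_squares(lambda p:res(p,which).ravel(),[.6145,.110,np.radians(158)],x_scale=[.01,.01,.1],loss="soft_l1",diff_step=1e-4)
    p=r.x; a=p[2]; print(which,p[:2].round(4),np.degrees(a).round(2),"carrier",(p[:2]+.085*np.array([np.cos(a),np.sin(a)])).round(4)); print(res(p,which).round(1).tolist())
E
python3 fit.py
```

```text
t [0.6156 0.1122] 157.24 carrier [0.5372 0.1451]
[[-0.8, 0.0], [0.1, -0.4], [1.0, -0.6], [0.1, 0.1], [0.4, -0.5], [0.5, -1.3], [-0.6, 0.8], [0.3, -0.1], [0.3, 0.9], [-0.6, 0.8], [-1.0, 0.1]]
s [0.619  0.1097] 157.81 carrier [0.5403 0.1418]
[[-0.7, 0.6], [-0.0, -0.2], [0.5, -0.9], [-0.7, -0.2], [0.0, 0.2], [-0.8, 0.7], [1.4, -0.2], [0.6, 0.4], [-1.1, -1.2], [0.5, 0.9], [0.4, -0.6]]
ts [0.6169 0.112 ] 157.44 carrier [0.5384 0.1446]
[[-0.8, -0.5], [0.1, -0.9], [1.1, -1.2], [0.3, -0.5], [0.4, -0.9], [0.4, -1.8], [-0.5, 0.4], [0.5, -0.5], [0.5, 0.4], [-0.4, 0.3], [-0.9, -0.2], [-1.0, -0.0], [-0.5, -0.7], [-0.2, -1.6], [-1.2, -0.9], [-0.2, -0.2], [-1.0, 0.3], [0.9, -0.6], [0.1, -0.1], [-1.2, -1.8], [0.4, 0.4], [0.2, -1.1]]
```

```bash
python3 -m handwheel '[0,-15,0,0,0,0, 0,-40,0,0,0,0, 0,-70,0,0,0,0, 0,-100,0,0,0,0, 0,-125,0,0,0,0]'
python3 - <<'E'
from h import *
goal((.525,-.005,.215),90)
E
```

```text
time_s: 8.6
eef_pos: [0.4352, -0.3677, 0.2062]
ee_rot: [0.616, -0.616, -0.348, 0.348]
force: [-0.2, -0.7, -4.3]
opening: 0.0618
t 8.6 shift [356.9  -8.8 110.5] turn [-1.000e-02  5.889e+01 -0.000e+00] q [-0.8  -0.05  1.84 -0.    1.35 -1.82] zyaw 148.89 F [-0.2 -0.7 -4.3] op 0.0618
```

```bash
python3 -m handwheel '[12,0,4,0,2,0, 34,-2,11,0,6,0, 60,-4,19,0,10,0, 88,-6,28,0,15,0, 118,-8,37,0,20,0]'
python3 - <<'E'
from h import *
goal((.525,-.005,.215),90)
E
```

```text
time_s: 9.1
eef_pos: [0.4641, -0.2465, 0.2123]
ee_rot: [0.668, -0.667, -0.234, 0.234]
force: [1.7, 0.1, -5.0]
opening: 0.0618
t 9.1 shift [198.3  -2.6 150.6] turn [-0.08 38.64 -0.06] q [-0.59 -0.15  1.93 -0.    1.37 -1.26] zyaw 128.64 F [ 1.7  0.1 -5. ] op 0.0618
```

```bash
python3 -m handwheel '[22,0,17,0,4,0, 44,0,34,0,8,0, 66,0,50,0,12,0, 88,0,67,0,16,0, 108,-1,82,0,20,0]'
python3 - <<'E'
from h import *
goal((.525,-.005,.215),90)
E
```

```text
time_s: 9.6
eef_pos: [0.4967, -0.1146, 0.2131]
ee_rot: [0.698, -0.697, -0.115, 0.116]
force: [0.6, -0.0, -4.3]
opening: 0.0618
t 9.6 shift [62.1 -1.9 94.7] turn [-0.05 18.74 -0.1 ] q [-0.33 -0.19  1.96  0.    1.37 -0.66] zyaw 108.74 F [ 0.6 -0.  -4.3] op 0.0618
```

```bash
python3 -m handwheel '[16,0,24,0,5,0, 32,-1,48,0,9,0, 45,-2,68,0,13,0, 54,-2,83,0,16,0, 60,-2,92,0,18.5,0]'
python3 - <<'E'
from h import *
c=cap('wrist','w8')
goal((.525,-.005,.215),90)
E
```

```text
time_s: 10.1
eef_pos: [0.5237, -0.0081, 0.2152]
ee_rot: [0.707, -0.707, -0.002, 0.003]
force: [0.2, -0.0, -4.7]
opening: 0.0616
t 10.15 shift [1.1 0.2 2.2] turn [-0.1   0.33 -0.08] q [-0.12 -0.16  1.93  0.    1.37 -0.12] zyaw 90.33 F [-0.1  2.3 -5.1] op 0.0619
```

View pics/w8.png

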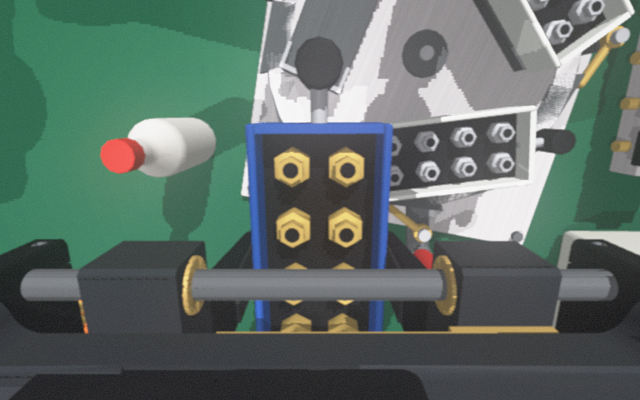

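```bash
python3 -m handwheel '[10,0,3,0,0,0, 28,0,10,0,0,0, 50,0,18,0,0,0, 68,0,24,0,0,0, 75,0,26,0,0,0]'; python3 -m handwheel '[0,0,0,0,0,0, 0,0,0,0,0,0, 0,0,0,0,0,0, 0,0,0,0,0,0, 0,0,0,0,0,0]'
python3 - <<'E'
from h import *
c=cap('wrist','w9')
crop(c,140,0,460,200,2.5,"c11")
goal((.525,-.005,.215),90)
E
```

```text
time_s: 10.65
eef_pos: [0.6004, 0.0166, 0.2152]
ee_rot: [-0.707, 0.707, 0.002, -0.003]
force: [0.7, -0.6, -5.0]
opening: 0.062
time_s: 11.15
eef_pos: [0.5987, 0.0167, 0.2158]
ee_rot: [-0.707, 0.707, 0.002, -0.002]
force: [-0.9, -0.0, -4.8]
opening: 0.0619
t 11.2 shift [-73.9   0.8 -21.3] turn [0.   0.38 0.02] q [-0.06  0.01  1.77 -0.    1.36 -0.07] zyaw 90.38 F [ 0.6  0.1 -5.5] op 0.0616
```

View pics/c11.png

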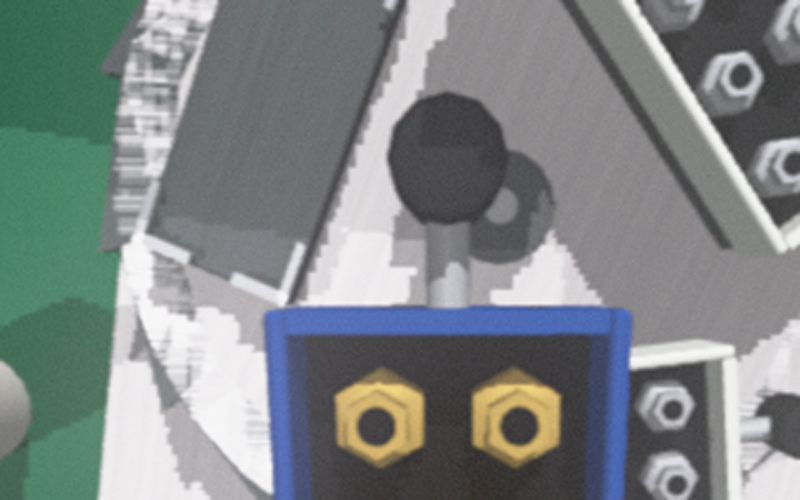

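Run:
```python
from h import *
w=load("w9")
f=lambda u,v,z:onplane(w,140+u/2.5-.3,0+v/2.5-.3,z)
a=f(287,303,.085); b=f(146,234,.085); r=f(404,2,.078); hub=f(506,205,.07)
print(a,b,np.linalg.norm(a-b),"axis end dir",np.degrees(np.arctan2(*(a-b)[1::-1])),"hub",hub)
e=f(303,296,.078); e2=f(404,8,.078); print("long edge dir",np.degrees(np.arctan2(*(e2-e)[1::-1])), e,e2)
m=(a+b)/2
for ang in (66.5,67.5,68.5):
  t=np.array([np.cos(np.radians(ang)),np.sin(np.radians(ang))]); print(ang,m[:2]+.062*t)
crop(w,180,70,270,130,8,"c12")
# tray in hand: rim front
s=robot.sense(); 
z=s["eef_pos"][2]-.015+.044
P=[onplane(w,u,v,z) for u,v in ((140+266/2.5,310/2.5),(140+631/2.5,310/2.5))]; print(z,P,s["eef_pos"],np.linalg.norm(P[0]-P[1]))
```

```text
[0.54167004 0.08022426 0.085     ] [0.49418211 0.10304589 0.085     ] 0.05268709592261126 axis end dir -25.667895581533262 hub [0.61871967 0.11456331 0.07      ]
long edge dir 68.327503095522 [0.5461905  0.08256812 0.078     ] [0.58304713 0.17531428 0.078     ]
66.5 [0.54264852 0.1484928 ]
67.5 [0.54165245 0.14891561]
68.5 [0.54064915 0.14932097]
0.244862132432278 [array([0.56823222, 0.08191556, 0.24486213]), array([0.6281703 , 0.08225213, 0.24486213])] [0.59879146 0.01676381 0.21586213] 0.059939022258355915
```

View pics/c12.png

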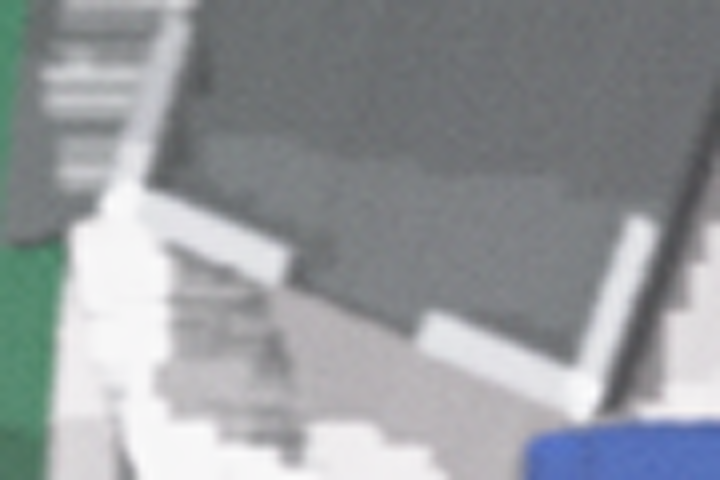

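Run:
```python
from h import *
w=load("w9")
f=lambda u,v,z:onplane(w,180+u/8-.44,70+v/8-.44,z)[:2]
for A,B,L in (((600,412),(103,200),.062),((575,370),(150,190),.0578)):
  a=f(*A,.085);b=f(*B,.085);m=(a+b)/2;d=a-b;ang=np.degrees(np.arctan2(d[1],d[0]));print(np.linalg.norm(d),ang+90)
  for g in (67.5,68.2):
    t=np.array([np.cos(np.radians(g)),np.sin(np.radians(g))]);print(g,m+L*t)
```

```text
0.056875776878624704 67.35836306103971
67.5 [0.53919706 0.14831613]
68.2 [0.53849549 0.14860172]
0.04848267222153638 67.56720307306722
67.5 [0.53888787 0.14718847]
68.2 [0.53823383 0.14745471]
```

```bash
python3 -m handwheel '[-10,0,-4,0,-2,0, -30,0,-10,0,-8,0, -55,0,-15,0,-16,0, -80,0,-20,0,-24,0, -100,0,-25,0,-32,0]'
python3 - <<'E'
from h import *
goal((.485,.03,.2),247.5)
E
```

```text
time_s: 11.7
eef_pos: [0.4979, -0.0089, 0.2157]
ee_rot: [-0.678, 0.679, 0.199, -0.199]
force: [-0.2, 0.2, -3.9]
opening: 0.062
t 11.7 shift [10.2 15.7 39.7] turn [ 0.0000e+00 -1.2478e+02 -1.0000e-02] q [-0.13 -0.22  1.98 -0.    1.38 -0.7 ] zyaw 122.72 F [-0.2  0.2 -3.9] op 0.062
```

```bash
python3 -m handwheel '[0,0,0,0,-8,0, 0,0,2,0,-16.4,0, 1,0,5,0,-24.8,0, 2,0,8,0,-33.2,0, 3,0,12,0,-41.5,0]'; python3 -m handwheel '[0,0,2,0,-8.3,0, 0,0,4,0,-16.6,0, 0,0,6,0,-24.9,0, 0,0,8,0,-33.2,0, 0,0,10,0,-41.5,0]';python3 - <<'E'
from h import *
goal((.5,.055,.2),247.5)
E
```

```text
time_s: 12.2
eef_pos: [0.4952, 0.003, 0.216]
ee_rot: [-0.564, 0.564, 0.427, -0.426]
force: [-0.3, -0.3, -5.0]
opening: 0.0618
time_s: 12.7
eef_pos: [0.4855, 0.0058, 0.2159]
ee_rot: [-0.376, 0.376, 0.599, -0.599]
force: [0.7, -0.7, -4.9]
opening: 0.062
t 12.7 shift [ 38.   15.9 -34.4] turn [ 3.000e-02 -4.177e+01 -2.000e-02] q [-0.1  -0.25  2.01  0.    1.39 -2.12] zyaw -154.27 F [ 0.7 -0.7 -4.9] op 0.062
```

```bash
python3 -m handwheel '[6,0,-5,0,-8.3,0, 14,0,-12,0,-16.6,0, 22,0,-20,0,-24.9,0, 30,0,-28,0,-33.2,0, 38,0,-34,0,-41.7,0]'
python3 - <<'E'
from h import *
goal((.539,.146,.2),247.5)
w=cap('wrist','w10')
E
```

```text
time_s: 13.2
eef_pos: [0.5002, 0.0551, 0.2159]
ee_rot: [-0.138, 0.139, 0.694, -0.693]
force: [0.9, 0.9, -4.3]
opening: 0.0617
t 13.2 shift [ -0.9  16.  -98.8] turn [ 0.03 -0.06 -0.03] q [ 0.   -0.21  1.97  0.    1.38 -2.74] zyaw -112.56 F [ 0.9  0.9 -4.3] op 0.0617
```

View pics/w10.png

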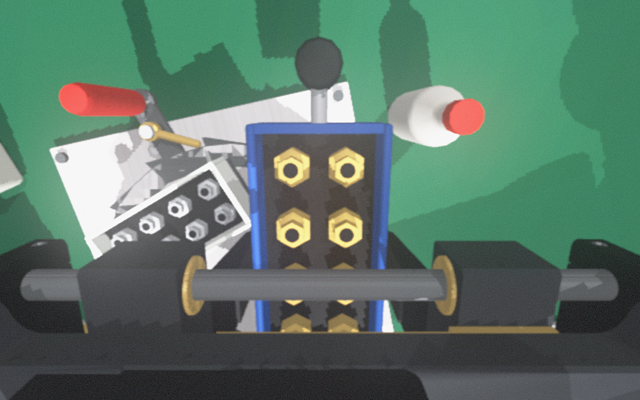

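```bash
python3 - <<'E'
from h import *
a=load("w8");b=load("w10")
for n,A,B in (("cap",a,b),):
  print(n, onplane(a,115,156,.15),onplane(b,470,116,.15))
crop(a,60,110,220,260,4,"d1"); crop(b,380,60,540,210,4,"d2"); 
crop(a,380,180,480,280,4,"d3"); crop(b,50,60,260,210,3,"d4")
E
python3 -c "
import cv2,numpy as np
a=[cv2.resize(cv2.imread(f'pics/{n}.png'),(400,300)) for n in ('d1','d2','d3','d4')]
cv2.imwrite('pics/d5.png',np.vstack([np.hstack(a[:2]),np.hstack(a[2:])]))"
```

```text
cap [0.37965245 0.03204372 0.15      ] [0.37857939 0.03197377 0.15      ]
```

View pics/d5.png

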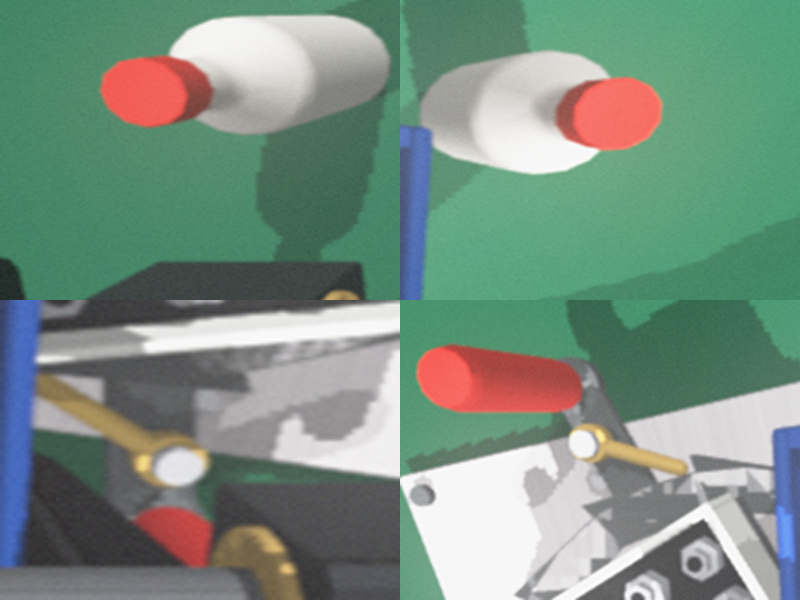

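```bash
python3 -m handwheel '[0,0,-10,0,0,0, 0,2,-30,0,0,0, 0,6,-58,0,0,0, 0,12,-84,0,0,0, 0,16,-98,0,0,0]'; python3 -m handwheel '[0,0,0,0,0,0, 0,5,0,0,0,0, 0,15,0,0,0,0, 0,30,0,0,0,0, 0,45,0,0,0,0]';python3 - <<'E'
from h import *
goal((.539,.147,.093),247.5)
w=cap('scene','s11')
crop(w,310,90,470,250,5,"d6")
E
```

```text
time_s: 13.75
eef_pos: [0.5387, 0.1464, 0.1994]
ee_rot: [-0.141, 0.141, 0.693, -0.693]
force: [-0.2, 0.2, -4.4]
opening: 0.0619
time_s: 14.25
eef_pos: [0.5379, 0.1442, 0.1532]
ee_rot: [0.141, -0.141, -0.693, 0.693]
force: [0.1, -0.4, -4.1]
opening: 0.062
t 14.25 shift [ 0.  60.2 -3. ] turn [-0.02 -0.48  0.02] q [ 0.17 -0.03  1.92 -0.    1.26 -2.57] zyaw -112.98 F [ 0.1 -0.4 -4.1] op 0.062
```

View pics/d6.png

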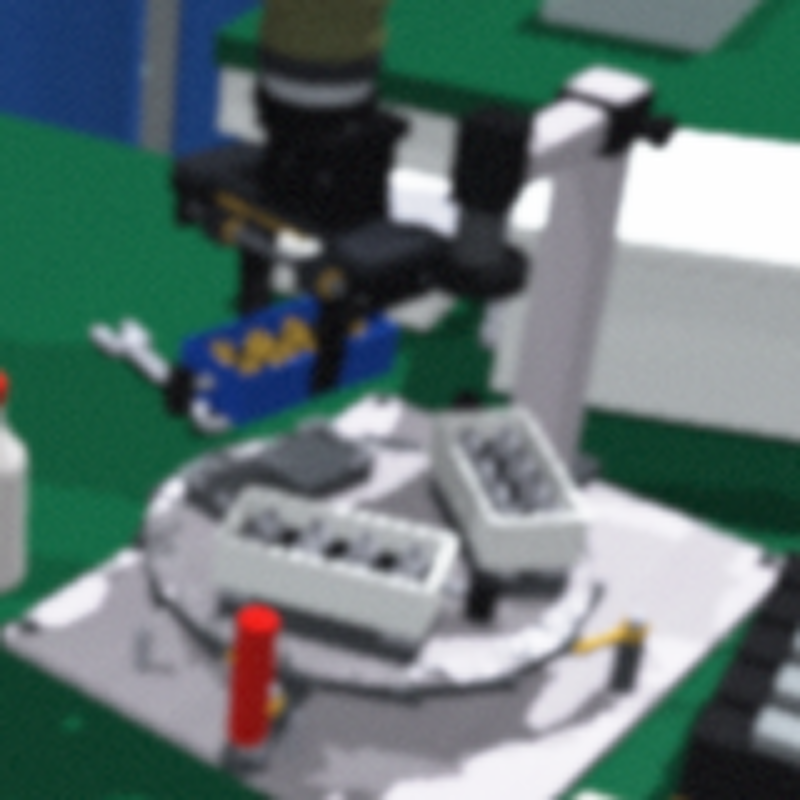

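```bash
python3 -m handwheel '[0,8,-2,0,-0.4,0, 0,20,-3,0,-0.4,0, 0,32,-3,0,-0.4,0, 0,42,-3,0,-0.4,0, 0,47,-3,0,-0.4,0]'; python3 -m handwheel '[0,0,0,0,0,0, 0,0,0,0,0,0, 0,0,0,0,0,0, 0,0,0,0,0,0, 0,0,0,0,0,0]';python3 - <<'E'
from h import *
goal((.539,.147,.093),247.5)
w=cap('scene','s12')
crop(w,330,140,420,220,8,"d7")
w=cap('top','t12')
crop(w,200,120,340,220,5,"d8")
E
```

```text
time_s: 14.8
eef_pos: [0.5386, 0.1475, 0.1059]
ee_rot: [0.139, -0.137, -0.693, 0.694]
force: [-0.3, 0.3, -4.7]
opening: 0.0618
time_s: 15.3
eef_pos: [0.5398, 0.1477, 0.1082]
ee_rot: [-0.138, 0.138, 0.694, -0.693]
force: [0.3, 0.4, -5.0]
opening: 0.0618
t 15.3 shift [ 0.4 15.2  1. ] turn [ 0.03 -0.01 -0.04] q [ 0.17  0.02  1.95 -0.    1.17 -2.58] zyaw -112.51 F [ 0.3  0.4 -5. ] op 0.0618
```

View pics/d7.png

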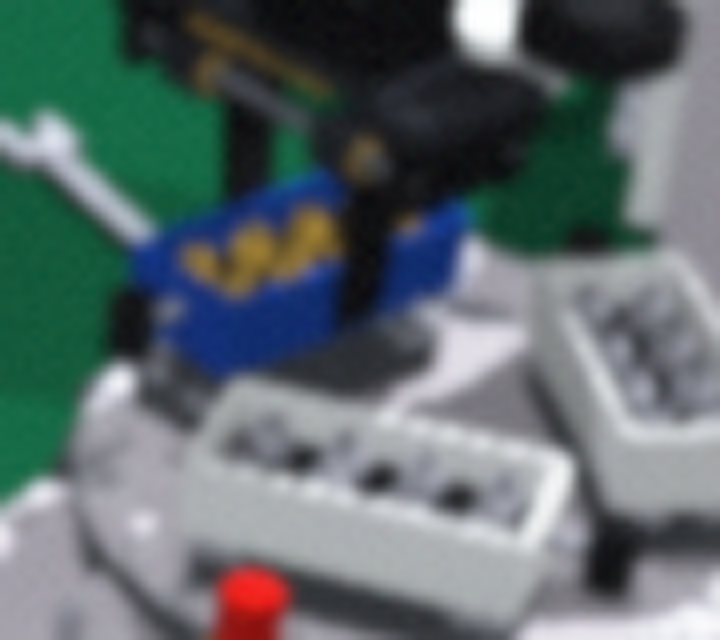

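View pics/d8.png

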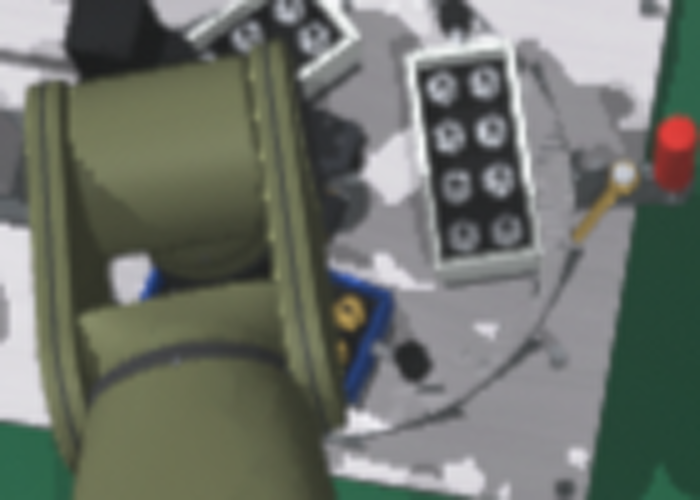

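Run:
```python
from h import *
w=load("t12"); f=lambda u,v,z:onplane(w,200+u/5-.4,120+v/5-.4,z)[:2]
t=np.array([.3827,.9239]); i=np.array([.9239,-.3827])
print(f(392,292,.1372)+.065*t-.031*i, f(410,360,.135)+.089*t, f(350,402,.1372)+.065*t+.031*i)
```

```text
[0.5372563  0.14581841] [0.5365886  0.14639134] [0.53245672 0.14537159]
```

```bash
python3 -m handwheel '[0,2,0,0,0,0, 0,4,0,0,0,0, 0,6,0,0,0,0, 0,8,0,0,0,0, 0,10,0,0,0,0]'; python3 -m handwheel '[0,1,0,0,0,0, 0,2,0,0,0,0, 0,3,0,0,0,0, 0,4,0,0,0,0, 0,4,0,0,0,0]'
python3 - <<'E'
from h import *
goal((.539,.147,.093),247.5)
E
```

```text
time_s: 15.9
eef_pos: [0.5394, 0.1477, 0.0974]
ee_rot: [0.138, -0.138, -0.693, 0.694]
force: [-0.1, 0.4, -4.5]
opening: 0.0616
time_s: 16.4
eef_pos: [0.5394, 0.1477, 0.0935]
ee_rot: [0.138, -0.138, -0.693, 0.694]
force: [0.7, -0.4, -4.8]
opening: 0.0617
t 16.4 shift [0.1 0.5 0.7] turn [-0.01 -0.01  0.01] q [ 0.17  0.03  1.96  0.    1.15 -2.58] zyaw -112.51 F [ 0.7 -0.4 -4.8] op 0.0617
```

```bash
python3 -m handwheel '[0,0.5,0,0,0,0, 0,1,0,0,0,0, 0,1.5,0,0,0,0, 0,2,0,0,0,0, 0,2,0,0,0,0]'
python3 - <<'E'
from h import *
goal((.539,.147,.093),247.5)
w=cap('scene','s13')
crop(w,330,140,420,220,8,"d9")
E
```

```text
time_s: 16.9
eef_pos: [0.5396, 0.1477, 0.093]
ee_rot: [-0.138, 0.138, 0.694, -0.693]
force: [-4.8, -0.4, 3.9]
opening: 0.0619
t 16.9 shift [ 0.3 -0.   0.9] turn [ 0.   -0.01 -0.  ] q [ 0.17  0.03  1.96  0.    1.15 -2.58] zyaw -112.51 F [-4.8 -0.4  3.9] op 0.0619
```

View pics/d9.png

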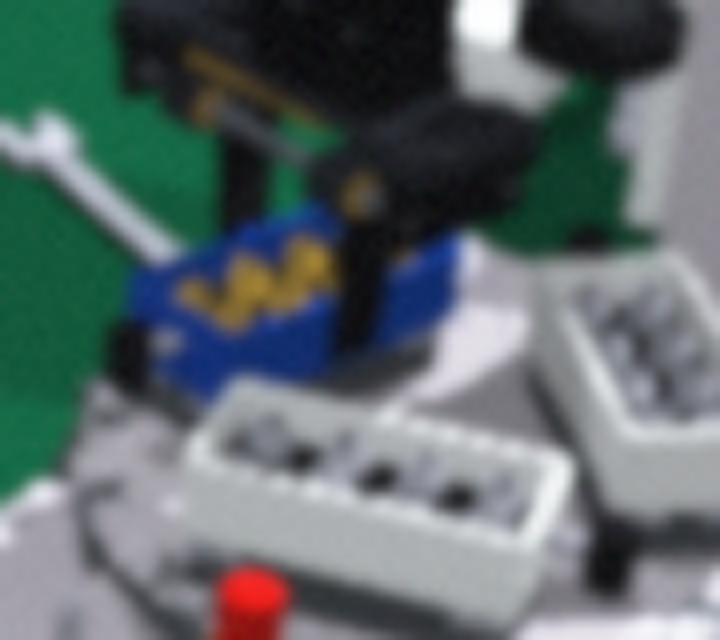

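```bash
python3 -m handwheel '[0,0,0,0,0,0, 0,0,0,0,0,0, 0,0,0,0,0,0, 0,0,0,0,0,0, 0,0,0,0,0,0]' 1; python3 -m handwheel '[0,0,0,0,0,0, 0,-15,0,0,0,0, 0,-40,0,0,0,0, 0,-70,0,0,0,0, 0,-90,0,0,0,0]'
python3 - <<'E'
from h import *
goal((.485,.015,.2),247.5)
w=cap('scene','s14')
crop(w,330,140,420,220,8,"e1")
w=cap('wrist','w14')
E
```

```text
time_s: 17.45
eef_pos: [0.5395, 0.1477, 0.0916]
ee_rot: [-0.138, 0.138, 0.694, -0.693]
force: [0.8, -0.4, -0.4]
opening: 0.0931
time_s: 17.95
eef_pos: [0.5405, 0.1478, 0.1853]
ee_rot: [-0.137, 0.139, 0.694, -0.693]
force: [-0.1, 0.3, -0.7]
opening: 0.0948
t 17.95 shift [  0.4 -15.  143.9] turn [ 0.11 -0.01 -0.18] q [ 0.17 -0.06  1.88 -0.    1.31 -2.58] zyaw -112.51 F [-0.1  0.3 -0.7] op 0.0948
```

View pics/e1.png

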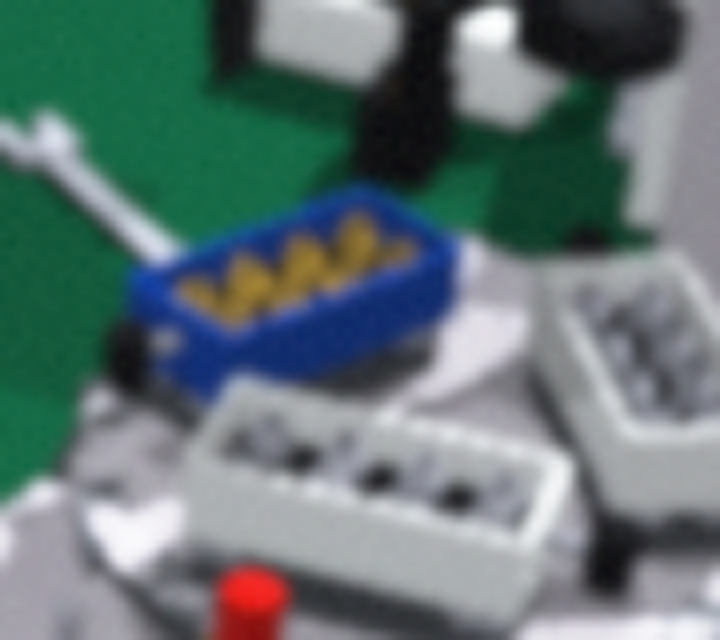

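View pics/w14.png

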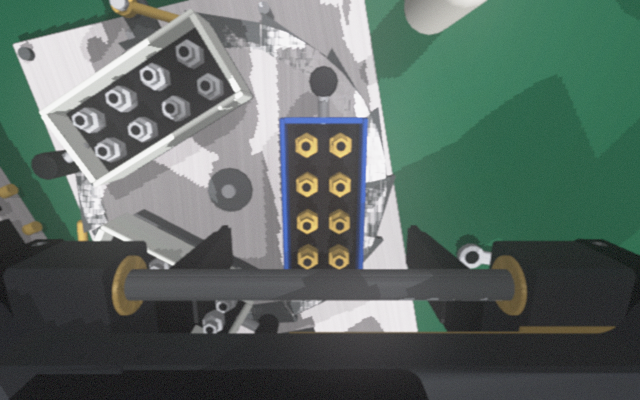

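Run:
```python
from h import *
w=load("w14")
m=cv2.inRange(cv2.cvtColor(w["frame"],cv2.COLOR_BGR2HSV),(108,110,60),(130,255,255))
for v in (122,130,150,170,190,210,230,250,262):
    r=np.nonzero(m[v,260:390])[0]+260
    a,b=onplane(w,r[0]-.5,v,.122),onplane(w,r[-1]+.5,v,.122); print(v,r[0],r[-1],((a+b)/2).round(4),np.linalg.norm(a-b).round(4))
P=cloud(w); 
for v,u in ((122,300),(122,350),(200,284),(200,364),(255,286),(255,361)): print(P[v,u].round(4))
```

```text
122 280 366 [0.5157 0.0901 0.122 ] 0.06
130 280 366 [0.5178 0.0951 0.122 ] 0.0604
150 281 365 [0.523  0.1079 0.122 ] 0.0599
170 281 364 [0.5288 0.1209 0.122 ] 0.0601
190 282 364 [0.534  0.1346 0.122 ] 0.0603
210 283 363 [0.5398 0.1486 0.122 ] 0.0597
230 283 362 [0.5461 0.1629 0.122 ] 0.0599
250 284 362 [0.5519 0.1779 0.122 ] 0.0601
262 285 362 [0.5553 0.1872 0.122 ] 0.06
[0.5305 0.084  0.1203]
[0.4984 0.0973 0.1206]
[0.5637 0.131  0.1202]
[0.5092 0.1532 0.1214]
[0.58   0.1714 0.1207]
[0.5267 0.1936 0.1202]
```

Run:
```python
from h import *
P=cloud(load("w14"))
print([P[v,u].round(4).tolist() for v,u in ((62,120),(63,118),(101,240),(80,220),(118,48),(140,60))])
c=cap("top","t15"); Q=cloud(c); 
goal((.485,.0,.2),247.5)
```

```text
[[0.6264, 0.0018, 0.12], [0.6276, 0.0021, 0.1206], [0.5668, 0.053, 0.1012], [0.5725, 0.0354, 0.1072], [0.6915, 0.0142, 0.1208], [0.6916, 0.0305, 0.1216]]
t 18.1 shift [ -5.1 -16.1 158. ] turn [ 0.15 -0.01 -0.23] q [ 0.17 -0.06  1.89  0.    1.31 -2.58] zyaw -112.51 F [ 0.1  1.1 -0.6] op 0.0954
```

```bash
python3 -m handwheel '[0,-3,15,0,0,0, 0,-6,45,0,4,0, 0,-10,80,0,12,0, 0,-12,115,0,20,0, 0,-15,150,0,28,0]' 0.55
python3 - <<'E'
from h import *
goal((.55,-.10,.2),86)
E
```

```text
time_s: 18.6
eef_pos: [0.4797, 0.0075, 0.1947]
ee_rot: [0.305, -0.302, -0.638, 0.639]
force: [0.6, -0.3, 0.3]
opening: 0.0607
t 18.6 shift [-127.7   -5.6   13.5] turn [-2.4000e-01  1.3317e+02 -1.3000e-01] q [-0.1  -0.25  2.04 -0.    1.36 -2.35] zyaw -140.82 F [ 0.6 -0.3  0.3] op 0.0607
```

```bash
python3 -m handwheel '[-10,0,0,0,8.4,0, -20,0,0,0,16.8,0, -30,0,0,0,25.2,0, -40,0,0,0,33.6,0, -50,0,0,0,42,0]'; python3 -m handwheel '[0,0,0,0,8.4,0, -5,0,-5,0,16.8,0, -10,0,-10,0,25.2,0, -15,0,-15,0,33.6,0, -20,0,-20,0,42,0]'
python3 - <<'E'
from h import *
goal((.633,-.09,.2),86)
E
```

```text
time_s: 19.1
eef_pos: [0.5124, -0.0305, 0.1946]
ee_rot: [0.513, -0.511, -0.486, 0.488]
force: [-0.1, 0.5, -0.6]
opening: 0.0523
time_s: 19.6
eef_pos: [0.5314, -0.0511, 0.1946]
ee_rot: [0.654, -0.652, -0.27, 0.272]
force: [0.7, -0.2, 0.2]
opening: 0.0524
t 19.6 shift [ 44.1  -5.8 -99.5] turn [-0.1  49.12 -0.2 ] q [-0.2  -0.12  1.93 -0.    1.34 -0.98] zyaw 135.12 F [ 0.7 -0.2  0.2] op 0.0524
```

```bash
python3 -m handwheel '[8,0,-15,0,8.4,0, 16,0,-30,0,16.8,0, 24,0,-48,0,25.2,0, 30,0,-65,0,33.6,0, 36,-3,-80,0,42,0]'; python3 -m handwheel '[0,0,0,0,2,0, 0,0,0,0,5,0, 0,0,0,0,7,0, 0,0,0,0,7,0, 0,0,0,0,7,0]'
python3 - <<'E'
from h import *
goal((.633,-.09,.2),86)
c=cap("wrist","w16"); c=cap("top","t16"); crop(c,290,110,370,190,7,"e2")
E
```

```text
time_s: 20.1
eef_pos: [0.6139, -0.0817, 0.1969]
ee_rot: [0.707, -0.707, -0.018, 0.021]
force: [-0.5, -0.3, -0.5]
opening: 0.0521
time_s: 20.6
eef_pos: [0.6141, -0.0811, 0.1983]
ee_rot: [0.707, -0.707, 0.022, -0.021]
force: [-0.6, 0.4, 0.4]
opening: 0.0523
t 20.6 shift [19.4 -1.8 -7.7] turn [-0.01  0.51 -0.14] q [-0.22  0.07  1.74 -0.    1.34 -0.16] zyaw 86.51 F [-0.6  0.4  0.4] op 0.0523
```

View pics/w16.png

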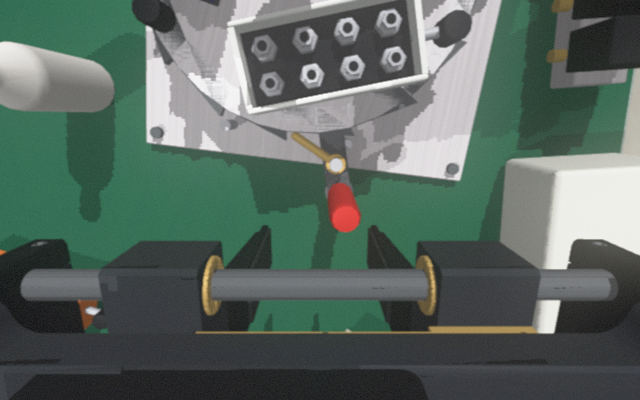

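View pics/e2.png

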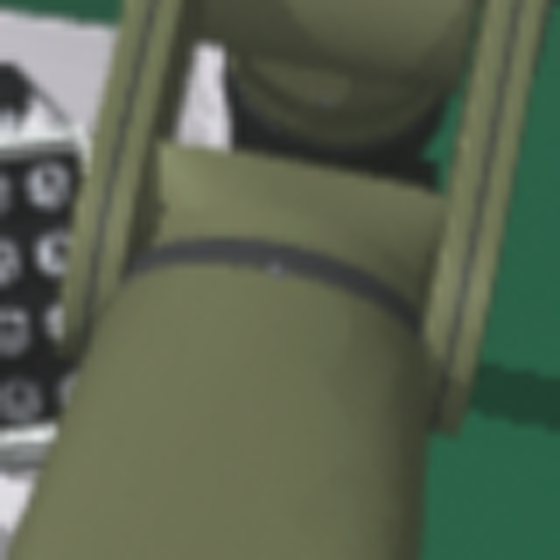

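Run:
```python
from h import *
c=load("w16"); print(onplane(c,346,218,.137))
goal((.632,-.0885,.11),86)
```

```text
[ 0.63306141 -0.08570482  0.137     ]
t 20.7 shift [17.9 88.9 -6.4] turn [-0.    0.5  -0.07] q [-0.22  0.07  1.74 -0.    1.34 -0.16] zyaw 86.5 F [-0.6  0.8  0.6] op 0.0525
```

```bash
python3 -m handwheel '[10,0,-3,0,0,0, 19,0,-5,0,0,0, 19,0,-5,0,0,0, 19,20,-5,0,0,0, 19,50,-5,0,0,0]'; python3 -m handwheel '[0,20,0,0,0,0, 0,38,0,0,0,0, 0,46,0,0,0,0, 0,48,0,0,0,0, 0,48,0,0,0,0]'
python3 - <<'E'
from h import *
goal((.632,-.0885,.10),86)
c=cap("wrist","w17"); c=cap("scene","s17"); crop(c,310,120,450,260,5,"e3")
E
```

```text
time_s: 21.2
eef_pos: [0.636, -0.0874, 0.1519]
ee_rot: [-0.706, 0.707, -0.02, 0.024]
force: [-0.1, 0.1, 0.5]
opening: 0.0522
time_s: 21.7
eef_pos: [0.6344, -0.087, 0.1023]
ee_rot: [-0.707, 0.707, -0.021, 0.022]
force: [-0.6, -0.1, -0.4]
opening: 0.052
t 21.7 shift [-2.3  2.3 -1.6] turn [0.01 0.49 0.05] q [-0.22  0.19  1.77  0.    1.18 -0.16] zyaw 86.49 F [-0.6 -0.1 -0.4] op 0.052
```

View pics/w17.png

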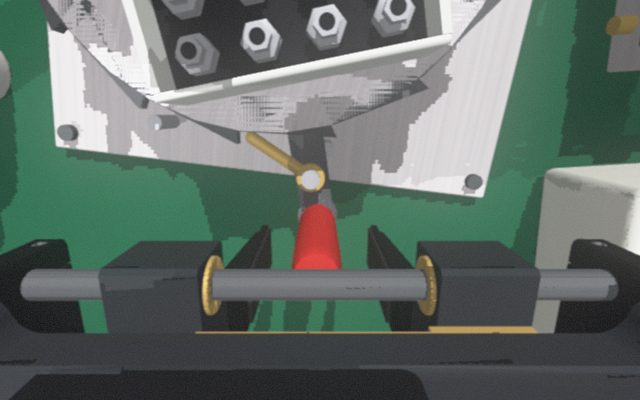

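View pics/e3.png

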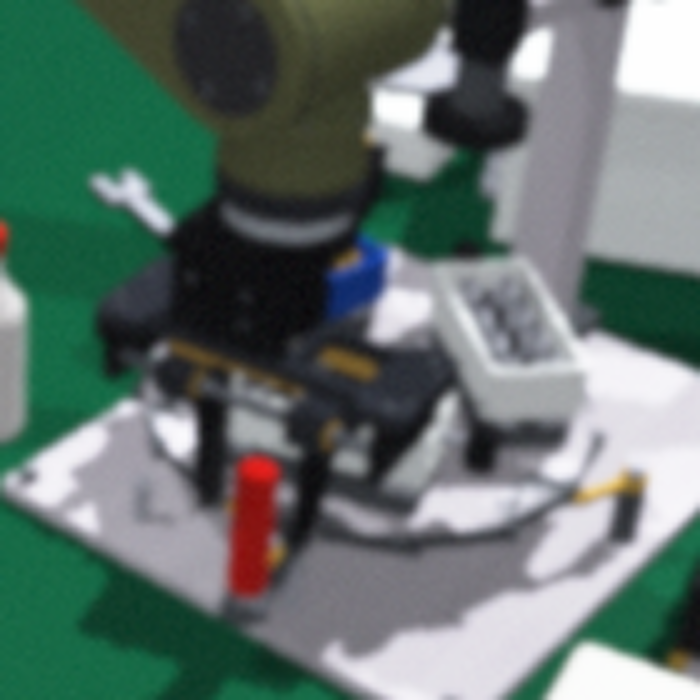

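Run:
```python
from h import *
c=load("s17")
for p in [(.6344,-.087,.102),(.633,-.087,.137),(.633,-.087,.055)]: print((proj(c,p)-[310,120])*5)
print(onplane(c,310+258/5,120+466/5,.137))
```

```text
[252.13083758 514.19783698]
[255.03082405 461.75761612]
[243.17249667 579.67965104]
[ 0.63607348 -0.08961382  0.137     ]
```

```bash
python3 -m handwheel '[-8,0,-1,0,0,0, -20,0,-1,0,0,0, -33,0,-2,0,0,0, -46,0,-2,0,0,0, -59,0,-1,0,0,0]'; python3 -m handwheel '[-13,0,1,0,0,0, -25,0,3,0,0,0, -36,0,7,0,0,0, -45,0,10,0,0,0, -52,0,12,0,0,0]'
python3 - <<'E'
from h import *
goal((.52,-.0692,.10),86)
c=cap("wrist","w18"); c=cap("scene","s18"); crop(c,310,120,450,260,5,"e4")
E
```

```text
time_s: 22.3
eef_pos: [0.5755, -0.0857, 0.103]
ee_rot: [-0.706, 0.708, -0.02, 0.024]
force: [5.6, -5.0, -0.5]
opening: 0.0526
time_s: 22.8
eef_pos: [0.5243, -0.0702, 0.103]
ee_rot: [-0.706, 0.708, -0.02, 0.024]
force: [4.3, -3.7, 0.1]
opening: 0.052
t 22.8 shift [-4.4  3.   0.7] turn [0.14 0.47 0.31] q [-0.23 -0.05  2.02 -0.    1.16 -0.17] zyaw 86.47 F [ 4.3 -3.7  0.1] op 0.052
```

View pics/w18.png

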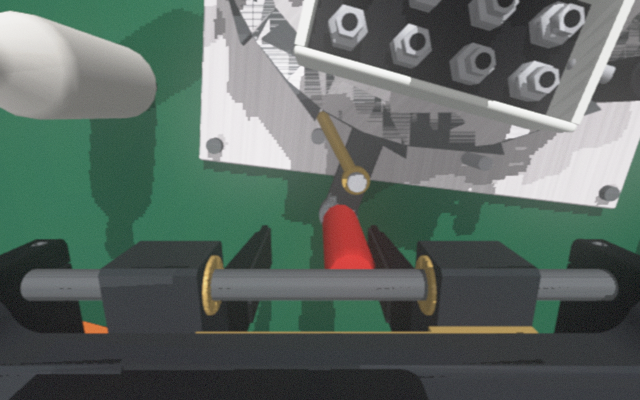

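View pics/e4.png

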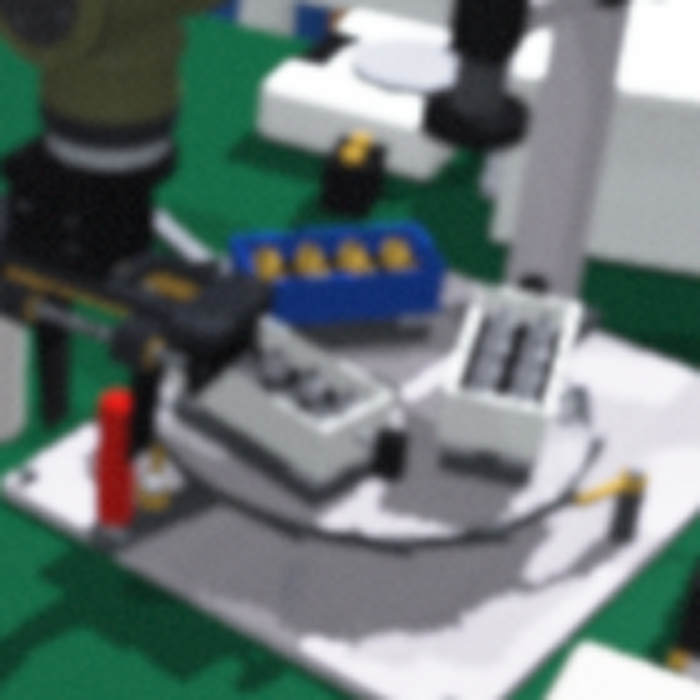

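```bash
python3 -m handwheel '[-2,0,1,0,0,0, -4,0,2,0,0,0, -6,0,2,0,0,0, -7,0,3,0,0,0, -7,0,3,0,0,0]'
python3 - <<'E'
from h import *
goal((.52,-.0692,.10),86)
from fit import *
E
```

```text
time_s: 23.4
eef_pos: [0.5187, -0.0668, 0.1027]
ee_rot: [-0.706, 0.708, -0.02, 0.023]
force: [5.8, -4.6, -0.3]
opening: 0.0529
t 23.4 shift [ 1.5  2.7 -2.3] turn [0.13 0.48 0.29] q [-0.23 -0.06  2.04 -0.    1.16 -0.17] zyaw 86.48 F [ 5.8 -4.6 -0.3] op 0.0529
```

```bash
python3 -m handwheel '[-2,0,1,0,0,0, -4,0,2,0,0,0, -6,0,3,0,0,0, -6,0,3,0,0,0, -6,0,3,0,0,0]'
python3 - <<'E'
from h import *
goal((.52,-.0692,.10),86)
c=cap("wrist","w19")
E
```

```text
time_s: 23.9
eef_pos: [0.5165, -0.0659, 0.1026]
ee_rot: [-0.704, 0.709, -0.017, 0.027]
force: [22.2, -14.4, -13.9]
opening: 0.0524
t 23.9 shift [ 3.6  2.7 -3.1] turn [0.38 0.44 0.88] q [-0.23 -0.08  2.05 -0.    1.15 -0.16] zyaw 86.43 F [ 22.2 -14.4 -13.9] op 0.0524
```

View pics/w19.png

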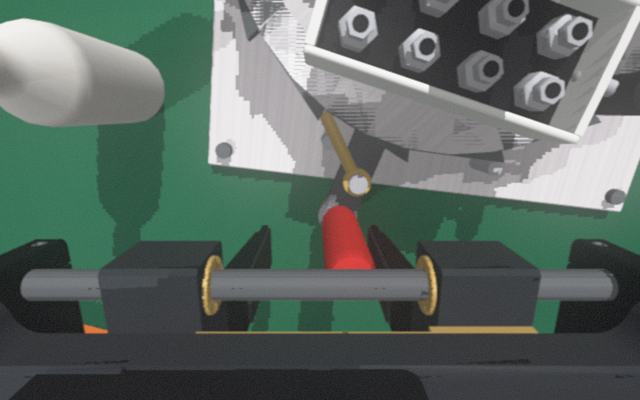

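```bash
python3 -m handwheel '[10,0,-5,0,0,0, 34,0,-13,0,0,0, 59,0,-17,0,0,0, 85,0,-19,0,0,0, 110,0,-17,0,0,0]'; python3 -m handwheel '[8,0,0,0,0,0, 14,0,0,0,0,0, 14,0,0,0,0,0, 14,0,0,0,0,0, 14,0,0,0,0,0]'
python3 - <<'E'
from h import *
goal((.634,-.087,.10),86)
c=cap("wrist","w20"); c=cap("scene","s20"); crop(c,310,120,450,260,5,"e5")
E
```

```text
time_s: 24.45
eef_pos: [0.6203, -0.086, 0.1012]
ee_rot: [0.707, -0.706, 0.022, -0.021]
force: [0.2, -0.7, 0.2]
opening: 0.052
time_s: 24.95
eef_pos: [0.633, -0.0868, 0.1016]
ee_rot: [0.707, -0.707, 0.022, -0.021]
force: [-1.2, 0.8, 0.2]
opening: 0.0523
t 24.95 shift [ 1.   1.6 -0.1] turn [-0.01  0.49 -0.04] q [-0.22  0.19  1.77  0.    1.18 -0.16] zyaw 86.49 F [-1.2  0.8  0.2] op 0.0523
```

View pics/w20.png

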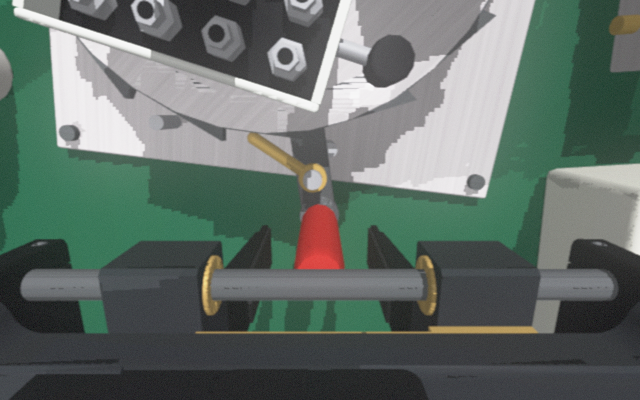

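View pics/e5.png

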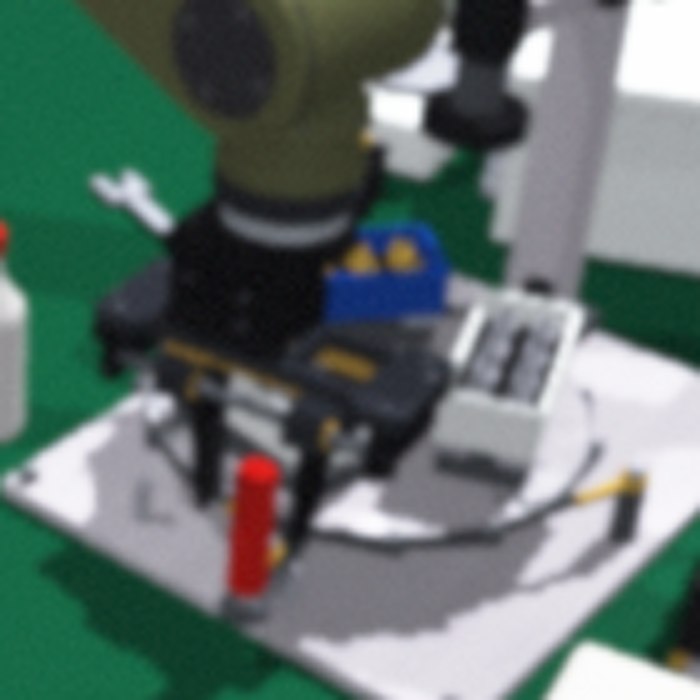

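```bash
python3 -m handwheel '[-8,0,-1,0,0,0, -20,0,-1,0,0,0, -33,0,-2,0,0,0, -46,0,-2,0,0,0, -59,0,-1,0,0,0]'; python3 -m handwheel '[-13,0,1,0,0,0, -25,0,3,0,0,0, -36,0,7,0,0,0, -45,0,10,0,0,0, -53,0,13,0,0,0]';  python3 -m handwheel '[-3,0,1,0,0,0, -6,0,2,0,0,0, -9,0,4,0,0,0, -11,0,5,0,0,0, -11,0,5,0,0,0]'
```

```text
time_s: 25.55
eef_pos: [0.575, -0.0855, 0.1023]
ee_rot: [-0.706, 0.708, -0.02, 0.023]
force: [4.4, -4.5, -0.7]
opening: 0.0522
time_s: 26.05
eef_pos: [0.5231, -0.0691, 0.1025]
ee_rot: [-0.706, 0.708, -0.02, 0.023]
force: [4.4, -3.6, -0.6]
opening: 0.0525
time_s: 26.55
eef_pos: [0.5166, -0.0658, 0.1024]
ee_rot: [-0.704, 0.709, -0.017, 0.027]
force: [20.4, -13.1, -13.1]
opening: 0.0522
```

Stop reached at the same place as before; return.

```bash
python3 -m handwheel '[10,0,-5,0,0,0, 34,0,-13,0,0,0, 59,0,-17,0,0,0, 84,0,-19,0,0,0, 109,0,-17,0,0,0]'; python3 -m handwheel '[8,0,0,0,0,0, 14,0,0,0,0,0, 14,0,0,0,0,0, 14,0,0,0,0,0, 14,0,0,0,0,0]'
python3 - <<'E'
from h import *
goal((.634,-.087,.10),86)
c=cap("wrist","w21"); c=cap("scene","s21"); crop(c,310,90,450,230,5,"e6")
E
```

```text
time_s: 27.05
eef_pos: [0.6201, -0.086, 0.1014]
ee_rot: [0.707, -0.706, 0.022, -0.022]
force: [-0.1, 0.0, 1.6]
opening: 0.0522
time_s: 27.55
eef_pos: [0.633, -0.0868, 0.1016]
ee_rot: [0.707, -0.707, 0.022, -0.021]
force: [-0.7, -0.3, -0.7]
opening: 0.0521
t 27.55 shift [ 1.   1.6 -0.1] turn [-0.01  0.48 -0.04] q [-0.22  0.19  1.77 -0.    1.18 -0.16] zyaw 86.48 F [-0.7 -0.3 -0.7] op 0.0521
```

View pics/w21.png

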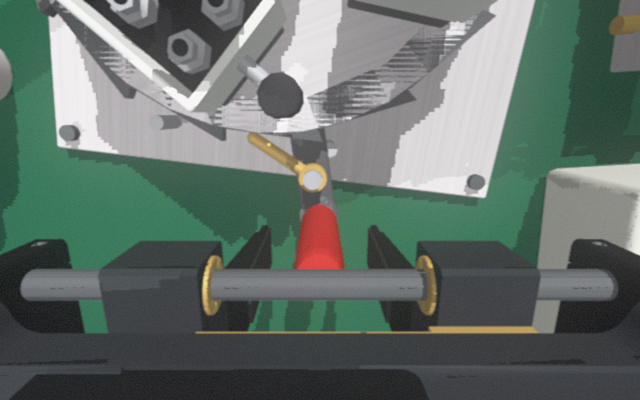

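View pics/e6.png

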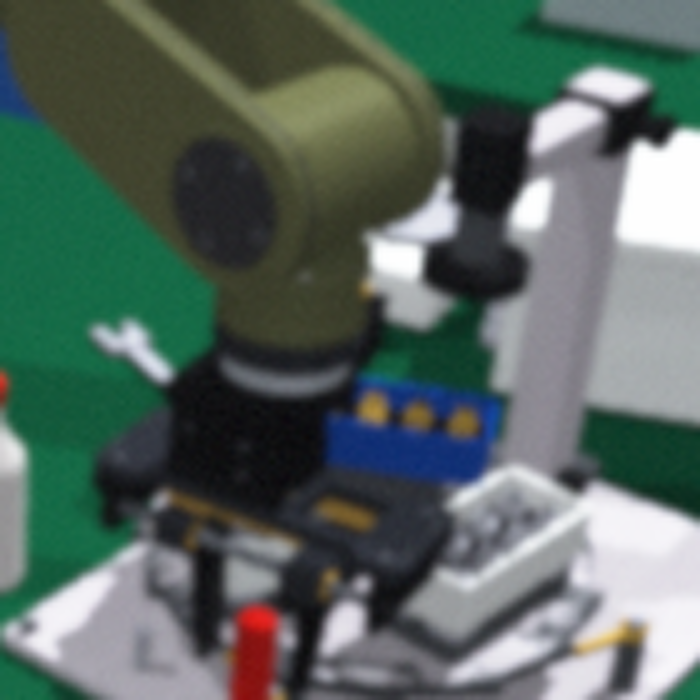

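Run:
```python
from h import *
def d(n,a,b):
    w=load(n);p=onplane(w,*a,.122);q=onplane(w,*b,.122);return np.degrees(np.arctan2(*(p-q)[1::-1])),p.round(3),q.round(3)
print(d("w17",(162,98),(450,38)));print(d("w20",(17,10),(318,106)));print(d("w21",(50,14),(193,106)))
c=load("s21"); P=lambda u,v:onplane(c,310+u/5-.4,90+v/5-.4,.122)
a=P(500,402);b=P(385,380);print(a,b,np.degrees(np.arctan2(*(a-b)[1::-1])))
```

```text
(np.float64(-172.51797241821967), array([ 0.572, -0.007,  0.122]), array([0.694, 0.009, 0.122]))
(np.float64(159.3525837460929), array([0.518, 0.03 , 0.122]), array([ 0.637, -0.014,  0.122]))
(np.float64(143.10204104703058), array([0.531, 0.028, 0.122]), array([ 0.583, -0.011,  0.122]))
[0.65336652 0.23396971 0.122     ] [0.57785722 0.21928245 0.122     ] 11.007114799329985
```

```bash
python3 -m handwheel '[-8,0,-1,0,0,0, -20,0,-1,0,0,0, -33,0,-2,0,0,0, -46,0,-2,0,0,0, -59,0,-1,0,0,0]'; python3 -m handwheel '[-13,0,1,0,0,0, -25,0,3,0,0,0, -36,0,7,0,0,0, -45,0,10,0,0,0, -53,0,13,0,0,0]';  python3 -m handwheel '[-3,0,1,0,0,0, -6,0,2,0,0,0, -9,0,4,0,0,0, -11,0,5,0,0,0, -11,0,5,0,0,0]'
```

```text
time_s: 28.15
eef_pos: [0.575, -0.0855, 0.1023]
ee_rot: [-0.706, 0.708, -0.02, 0.023]
force: [4.7, -4.6, -1.8]
opening: 0.0528
time_s: 28.65
eef_pos: [0.5231, -0.0691, 0.1025]
ee_rot: [-0.706, 0.708, -0.02, 0.023]
force: [5.2, -3.7, -0.1]
opening: 0.0522
time_s: 29.15
eef_pos: [0.5166, -0.0658, 0.1024]
ee_rot: [-0.704, 0.709, -0.017, 0.027]
force: [21.3, -14.2, -13.4]
opening: 0.0526
```

```bash
python3 -m handwheel '[10,0,-5,0,0,0, 34,0,-13,0,0,0, 59,0,-17,0,0,0, 84,0,-19,0,0,0, 109,0,-17,0,0,0]'; python3 -m handwheel '[8,0,0,0,0,0, 14,0,0,0,0,0, 14,0,0,0,0,0, 14,0,0,0,0,0, 14,0,0,0,0,0]'; python3 -m handwheel '[0,-10,0,0,0,0, 0,-35,0,0,0,0, 0,-65,0,0,0,0, 0,-90,0,0,0,0, 0,-110,0,0,0,0]'
python3 - <<'E'
from h import *
goal((.45,-.25,.25),86)
c=cap("wrist","w22")
E
```

```text
time_s: 29.65
eef_pos: [0.62, -0.0861, 0.1014]
ee_rot: [0.707, -0.706, 0.022, -0.022]
force: [1.2, -0.1, 1.4]
opening: 0.0522
time_s: 30.15
eef_pos: [0.633, -0.0868, 0.1016]
ee_rot: [0.707, -0.707, 0.022, -0.021]
force: [0.1, -0.0, -0.4]
opening: 0.0524
time_s: 30.65
eef_pos: [0.6342, -0.087, 0.2149]
ee_rot: [-0.707, 0.707, -0.021, 0.023]
force: [0.2, 0.3, -0.5]
opening: 0.0525
t 30.65 shift [-173.8  -35.5 -174. ] turn [0.02 0.48 0.17] q [-0.22  0.1   1.68  0.    1.36 -0.16] zyaw 86.48 F [ 0.2  0.3 -0.5] op 0.0525
```

View pics/w22.png

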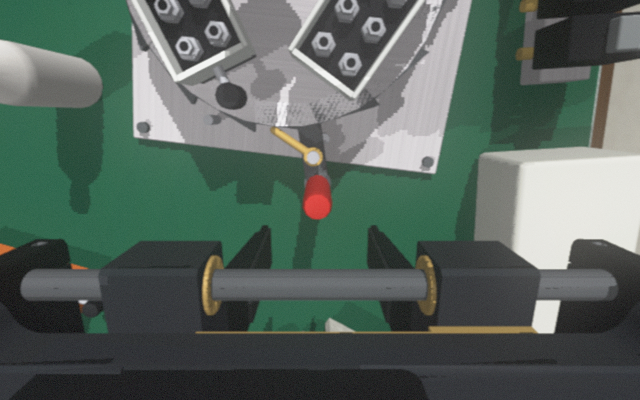

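Two white trays now sit symmetrically about the lever line, which fits the third carrier being at the station. I'll move clear and check with the top and scene cameras.

```bash
python3 -m handwheel '[-20,-5,-20,0,0,0, -55,-10,-55,0,0,0, -95,-20,-95,0,0,0, -135,-30,-135,0,0,0, -170,-35,-170,0,0,0]';python3 -m handwheel '[0,0,0,0,0,0, 0,0,0,0,0,0, 0,0,0,0,0,0, 0,0,0,0,0,0, 0,0,0,0,0,0]'
python3 - <<'E'
from h import *
c=cap("top","t23"); crop(c,170,90,350,225,4.4,"f1")
c=cap("scene","s23"); crop(c,320,90,460,230,5,"f2"); print(robot.sense()["time_s"])
E
```

```text
time_s: 31.2
eef_pos: [0.4631, -0.2374, 0.2457]
ee_rot: [-0.707, 0.707, -0.021, 0.022]
force: [0.0, -0.4, 0.0]
opening: 0.0525
time_s: 31.7
eef_pos: [0.4653, -0.2356, 0.2445]
ee_rot: [0.707, -0.707, 0.021, -0.021]
force: [-0.1, -0.1, 0.1]
opening: 0.0526
31.8
```

View pics/f1.png

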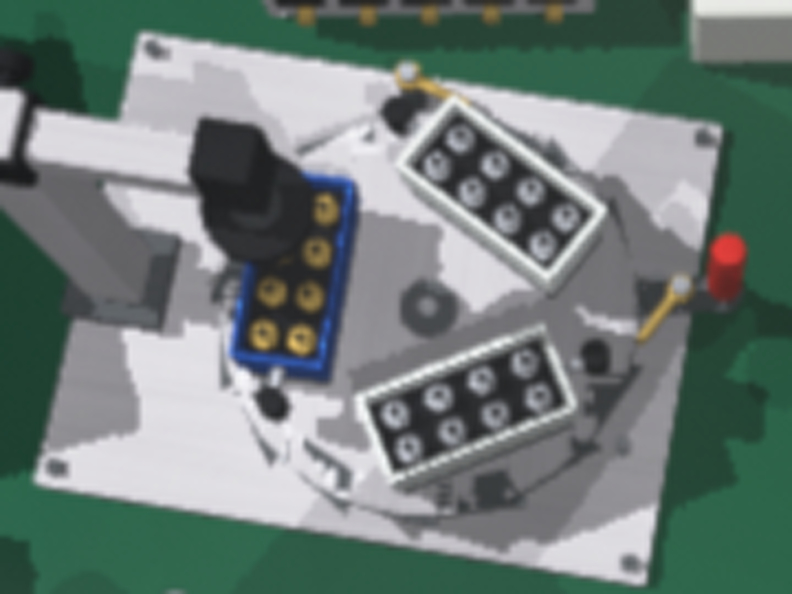

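View pics/f2.png

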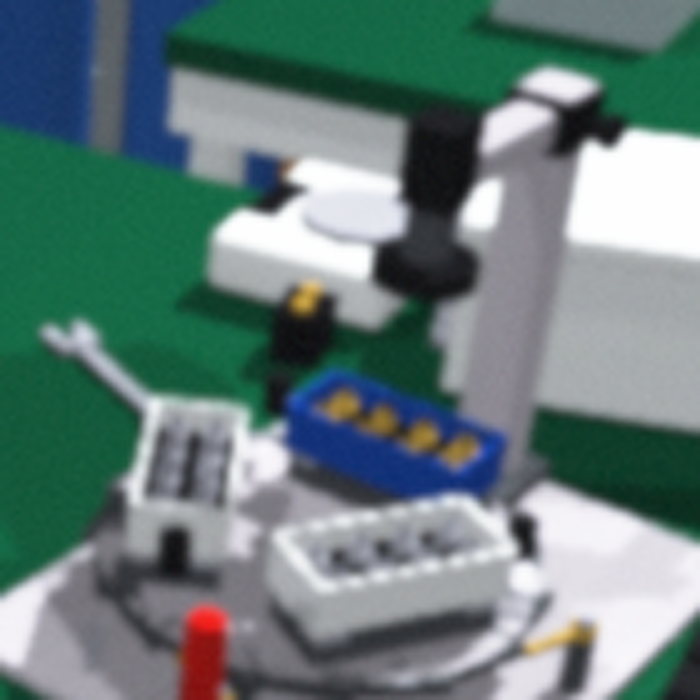

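View pics/t23.png

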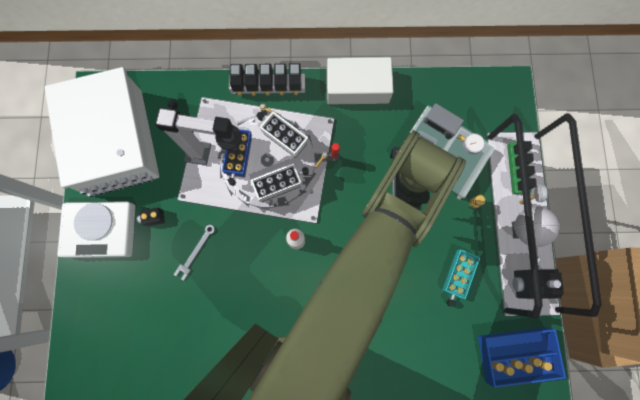

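Run:
```python
from h import *
w=load("t23"); f=lambda u,v:onplane(w,170+u/4.4-.4,90+v/4.4-.4,.122)[:2]
bl,br,tr=f(234,354),f(323,367),f(355,182)
ang=lambda a,b:np.degrees(np.arctan2(*(a-b)[::-1]))
print("tray dir",ang(tr,br),"short",ang(bl,br),"len",np.linalg.norm(tr-br),np.linalg.norm(bl-br))
c=(bl+tr)/2; A=np.array([.6156,.1122]); print("centre",c,"r",np.linalg.norm(c-A),"az",ang(c,A))
b=f(458,97),f(606,208),f(550,280),f(400,160); print("white C dirs",ang(b[1],b[0]),ang(b[2],b[3]))
b=f(358,395),f(542,328),f(577,405),f(395,477); print("white B dirs",ang(b[0],b[1]),ang(b[3],b[2]))
P=cloud(load("s23")); Q=cloud(w)
def base(n,a,b): return ang(onplane(w,*a,.012)[:2],onplane(w,*b,.012)[:2])
print("base edge +y dir",ang(onplane(w,170+35/4.4,90+483/4.4,.012)[:2],onplane(w,170+648/4.4,90+583/4.4,.012)[:2]))
d=load("s23"); g=lambda u,v:onplane(d,320+u/5-.4,90+v/5-.4,.122)[:2]
a,b,e=g(350,372),g(505,436),g(288,400); print("scene tray",ang(b,a),np.linalg.norm(a-b),"centre",(b+e)/2)
```

```text
tray dir -8.766188653214359 short 80.45153304508186 len 0.1262117932300988 0.05809696277588765
centre [0.62825054 0.19305235] r 0.08183605055002023 az 81.10733156693568
white C dirs -129.09929450093625 -130.58168073769366
white B dirs 109.7310327532766 111.145554867381
base edge +y dir 79.58599506419228
scene tray -11.485663181335946 0.11922097706151581 centre [0.63074703 0.19416773]
```

```bash
python3 -c "
from cell import robot
s=robot.sense(); print(s['force'],s['qvel'].round(3)); print(robot.sign_off())"
```

```text
[ 0.48410364 -0.33863065  0.66567851] [-0.005 -0.001 -0.001 -0.     0.001 -0.001]
the job is handed in; nothing more can be done
None
```

I handed the job in at about 31.8 s of the 72 s. The hand-in reports no verdict, so what follows is what I measured.

**What I did**
- I drew the blue tray out about 155 mm by its knob and let go.
- I took it afresh by its sides and set it down inside the carrier's lugs while the carrier was still on the loading side.
- Three full lever strokes took it to the station: to about -0.84, then -0.42, then 0 rad. I let the lever come back each time, then moved the arm clear.

**Last checks**
- **Dial:** all three trays' edges lie within about 1 to 2° of the base frame, so the dial is near 0.
- **Lever:** the handle is at its starting pixel, so the lever is at rest.
- **Blue tray:** its rim height matched the white trays when I placed it. At the station it measured 82 mm from the axis, against 85 mm expected. I put the difference down to camera error and the ring light hiding one corner.
- **Arm:** the force read about zero and the joints were still.

**Disagreements and limits**
- The cameras differed by up to about 6 mm on the carrier's position. I went mainly by the wrist camera, and the tray then seated without snagging on the lugs.
- The force against the far stop reached about 30 N at the fingers.
- The bystanders I could see had not moved. The arm hid the grey tray in the last picture, so I did not re-measure it, but nothing was done near it after the blue tray was drawn out.

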